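Clamp up a pack of soil bars

TASK

Load every brown soil bar lying on the bench into the hydraulic clamp: lay them side by side across the parallels in line with the jaws, long sides together, ends flush with the sides of the jaws, the first against the fixed jaw, and slide the moving jaw up (pull it open first) so that the pack is tight with no gaps. Then pump the lever five full strokes, right down to the stop and right back up each time, and leave it up with the pack still tight. Do not shift or tip the sample pots.

Things in the scene. Friction and masses are not known exactly. Their poses are not given: they have to be found in the camera images.
- clamp: Hydraulic clamp on a grey base plate, 200 x 460 mm, 10 mm thick, fixed to the bench. Origin: its underside, below the mid-line, 100 mm from the fixed jaw's gripping face. Axes as seat. Fixed jaw: blue, 62 mm wide, 30 mm thick, top 66 mm above the bench. Parallels: four level steel bars along y, 10 mm wide, centred 19 and 50 mm either side of the mid-line. Cylinder behind the sliding jaw: top 52 mm above the bench.
- seat (a point): Point at the foot of the fixed jaw's gripping face, mid-width, level with the top of the parallels (30 mm above the bench). z is up, y runs along the clamp from the fixed jaw towards the sliding jaw, x across the clamp, along the jaws' 62 mm width.
- jaw (a joint): Sliding jaw (blue, 62 mm wide, 25 mm thick, top 62 mm above the bench): metres moved from fully open (0) towards the fixed jaw (at most 0.125). The clear opening between the jaws is 0.172 minus this value. Slides by hand with about 3 N of friction and stays where it is left. Starts nearly closed, anywhere from 0.08 to 0.115, so it has to be pulled open first.
- jaw_post (a point): Middle of the dark square post on top of the sliding jaw, by which it is moved: 20 x 20 mm, standing from 62 to 98 mm above the bench; this point is 83 mm above the bench. The jaw's gripping face is 12.5 mm from it towards the fixed jaw. Axes as seat.
- lever (a joint): Pump lever, hinged beyond the fixed jaw and sprung upwards: 0 = fully up (30 degrees above level), 0.66 rad = fully down on its stop (8 degrees below level). About 6 N down at the black grip starts it, about 13 N holds it down; it springs up by itself when let go. A stroke is full when it goes beyond 0.58 and then comes back below 0.08.
- lever_grip (a point): Point on the axis of the lever's round black rubber grip (26 mm thick, from 102 to 208 mm from the pivot), 165 mm from the pivot; about 183 mm above the bench with the lever up, 78 mm with it down. The lever points from the pivot along minus x of seat.
- lever_pivot (a point): Pivot of the pump lever, 100 mm above the bench, 90 mm from the fixed jaw's gripping face along minus y of seat, 70 mm from the mid-line towards plus x. The hinge axis is parallel to y of seat. The pump body below it is 60 mm high.
- bar1_centre (a point): Centre of one of the brown soil bars: set hard, plain square prisms 62 mm long (own x axis) and 26 x 26 mm across, about 90 g, all alike, lying on the bench at the robot's left; three to five of them are present, the others are absent (None).
- bar2_centre (a point): Centre of one of the brown soil bars: set hard, plain square prisms 62 mm long (own x axis) and 26 x 26 mm across, about 90 g, all alike, lying on the bench at the robot's left; three to five of them are present, the others are absent (None).
- bar3_centre (a point): Centre of one of the brown soil bars: set hard, plain square prisms 62 mm long (own x axis) and 26 x 26 mm across, about 90 g, all alike, lying on the bench at the robot's left; three to five of them are present, the others are absent (None).
- bar4_centre (a point): Centre of one of the brown soil bars: set hard, plain square prisms 62 mm long (own x axis) and 26 x 26 mm across, about 90 g, all alike, lying on the bench at the robot's left; three to five of them are present, the others are absent (None).
- bar5_centre (a point): Centre of one of the brown soil bars: set hard, plain square prisms 62 mm long (own x axis) and 26 x 26 mm across, about 90 g, all alike, lying on the bench at the robot's left; three to five of them are present, the others are absent (None).
- pot1: Brown round sample pot, 55 mm in diameter and 50 mm tall, beyond the bars; origin at the centre of its underside. Not part of the job.
- pot2: Brown round sample pot, 55 mm in diameter and 50 mm tall, on the bench in front of the clamp; origin at the centre of its underside. Not part of the job.
- pot3: Brown round sample pot, 55 mm in diameter and 50 mm tall, on the bench in front of the clamp; origin at the centre of its underside. Not part of the job.
Things that resemble listed ones, but are neither listed nor needed, are in the scene too. What is shaped like the part that bears bar3_centre but green is not meant. What is shaped like the part that bears bar4_centre but green is not meant.

How it is judged:
On the way, in this order (a step that is already met when the one before it is completed fails the run):
1. all bars that are present lie in the clamp as one tight pack, and the sliding jaw is closed on them (angle between the x axis of each of bar1_centre, bar2_centre, bar3_centre, bar4_centre, bar5_centre and the x axis of seat, either way round below 0.08 rad and x of bar1_centre in the frame of seat between -0.007 and 0.007 m and x of bar2_centre in the frame of seat between -0.007 and 0.007 m and x of bar3_centre in the frame of seat between -0.007 and 0.007 m and x of bar4_centre in the frame of seat between -0.007 and 0.007 m and x of bar5_centre in the frame of seat between -0.007 and 0.007 m and y of bar1_centre in the frame of seat between 0.0105 and 0.1205 m and y of bar2_centre in the frame of seat between 0.0105 and 0.1205 m and y of bar3_centre in the frame of seat between 0.0105 and 0.1205 m and y of bar4_centre in the frame of seat between 0.0105 and 0.1205 m and y of bar5_centre in the frame of seat between 0.0105 and 0.1205 m and z of bar1_centre in the frame of seat between 0.0105 and 0.0155 m and z of bar2_centre in the frame of seat between 0.0105 and 0.0155 m and z of bar3_centre in the frame of seat between 0.0105 and 0.0155 m and z of bar4_centre in the frame of seat between 0.0105 and 0.0155 m and z of bar5_centre in the frame of seat between 0.0105 and 0.0155 m and (y of bar1_centre in the frame of seat between 0.0105 and 0.0165 m or y of bar2_centre in the frame of seat between 0.0105 and 0.0165 m or y of bar3_centre in the frame of seat between 0.0105 and 0.0165 m or y of bar4_centre in the frame of seat between 0.0105 and 0.0165 m or y of bar5_centre in the frame of seat between 0.0105 and 0.0165 m) and (y of bar1_centre in the frame of seat between 0.0365 and 0.0425 m or y of bar2_centre in the frame of seat between 0.0365 and 0.0425 m or y of bar3_centre in the frame of seat between 0.0365 and 0.0425 m or y of bar4_centre in the frame of seat between 0.0365 and 0.0425 m or y of bar5_centre in the frame of seat between 0.0365 and 0.0425 m) and (y of bar1_centre in the frame of seat between 0.0625 and 0.0685 m or y of bar2_centre in the frame of seat between 0.0625 and 0.0685 m or y of bar3_centre in the frame of seat between 0.0625 and 0.0685 m or y of bar4_centre in the frame of seat between 0.0625 and 0.0685 m or y of bar5_centre in the frame of seat between 0.0625 and 0.0685 m) and y of jaw_post in the frame of seat below 0.146 m and (y of jaw_post in the frame of seat below 0.094 m or y of bar1_centre in the frame of seat between 0.0885 and 0.0945 m or y of bar2_centre in the frame of seat between 0.0885 and 0.0945 m or y of bar3_centre in the frame of seat between 0.0885 and 0.0945 m or y of bar4_centre in the frame of seat between 0.0885 and 0.0945 m or y of bar5_centre in the frame of seat between 0.0885 and 0.0945 m) and (y of jaw_post in the frame of seat below 0.12 m or y of bar1_centre in the frame of seat between 0.1145 and 0.1205 m or y of bar2_centre in the frame of seat between 0.1145 and 0.1205 m or y of bar3_centre in the frame of seat between 0.1145 and 0.1205 m or y of bar4_centre in the frame of seat between 0.1145 and 0.1205 m or y of bar5_centre in the frame of seat between 0.1145 and 0.1205 m)), for 0.3 s.
2. first stroke: lever pushed fully down (value of joint lever above 0.58 rad).
3. lever let fully up again (value of joint lever below 0.08 rad).
4. second stroke: lever pushed fully down (value of joint lever above 0.58 rad).
5. lever let fully up again (value of joint lever below 0.08 rad).
6. third stroke: lever pushed fully down (value of joint lever above 0.58 rad).
7. lever let fully up again (value of joint lever below 0.08 rad).
8. fourth stroke: lever pushed fully down (value of joint lever above 0.58 rad).
9. lever let fully up again (value of joint lever below 0.08 rad).
10. fifth stroke: lever pushed fully down (value of joint lever above 0.58 rad).
At the end, for the whole second after the job is handed in: Bars flat on the parallels, square within 0.08 rad, within 7 mm of the mid-line, side by side from the fixed jaw, each within 3.5 mm of its place in a gapless pack, jaw closed on them within 3.5 mm; after that five strokes beyond 0.58 rad and back; lever up (below 0.08) (all of step 1 and value of joint lever below 0.08 rad); the robot touches nothing.
It fails at once if a sample pot is shifted by more than 4 cm or tipped (distance of any of pot1, pot2, pot3 from where it was at the start of the episode above 0.04 m or angle between any of pot1, pot2, pot3's own z axis and vertical above 0.5 rad).
Of bar1, bar2, bar3, bar4, bar5 only 3 to 5 are there at a start; the rules pass over those that are not, and their reading is None.
At some moment in a run one of bar1, bar2, bar3, bar4, bar5 may be knocked a few centimetres aside while the robot is not near it.
Once in a run the grip may slacken for a moment while it holds something.
It also fails if it takes over 210 s, if anything falls off the work surface, if the arm or the gripper's body presses on something with over 40 N, if the wrist force passes 120 N, or if a joint passes its speed limit or range.

ROBOT

A 6-joint arm with a two-finger parallel gripper is mounted at the origin on the work surface. World frame = base frame: x ahead of the robot, y to its left, z up, the work surface at z = 0. Lengths are in m, angles in rad, forces in N, time in s.
With the tool pointing down it reaches from about 0.25 to 0.775 m from the base axis. Payload 4 kg.
Tool frame: the origin (TCP) lies at the very end of the fingers, on their centre line; the grasp point (between the pads) lies hold_point_z behind it (hold_point_z is the distance from the TCP to the grasp point, in m); z points along the fingers, y is the direction in which the jaws open and shut (so a half turn about z gives the same grasp; the last joint's range is limited). The gripper opens to 94 mm and grips with 3 to 60 N. Pads are 16 mm wide; open, the fingers measure 119 mm over their backs; the gripper's body (75 mm by 177 mm) begins 78 mm behind the grasp point.
Start: joints at [1.181, 0.087, 1.371, -0, 1.684, -0.103], TCP at [0.156, 0.528, 0.206] pointing down, gripper open.
Joint ranges: [-3.1, 3.1], [-0.76, 2.03], [0.27, 2.55], [-1.08, 4.22], [0.17, 2.65], [-2.57, 2.57]. Speed limits (rad/s): [2.79, 2.79, 3.14, 3.14, 3.14, 3.14].

INTERFACE

Orientations are given as [roll, pitch, yaw] about the fixed x, y, z axes, in that order (R = Rz(yaw) Ry(pitch) Rx(roll)).
In Python, from bench import * gives the robot as it stands.
- The arm moves only by the tool step_arm, never from a script. Its argument "increments" is text: rows parted by semicolons, each of 6 numbers parted by spaces: the shift along the tool's x, y, z in cm, then the turn, a rotation vector about the tool's x, y, z in rad. A call has 1 to 5 rows; each row shifts and turns the commanded pose from where the row before left it, along the tool's axes as they then stand; what a row does not reach is not made up. A row lasts 1/10 s, in which the tool goes at most 50 mm and 8.59 degrees, less where a joint would pass 70% of its speed; a pose out of reach is approached as far as the arm can. A call is refused whole if a number of a shift passes 5 or a number of a turn 0.15, either way. A call with a gripper value outside its range is refused whole. "claw" is the gripper's target within -1 to 1 (shut at 1, half-way at 0, fully open at -1), set as the call begins (left out, the last holds). The fingers move at their own pace and stop on an object; the grip force is fixed at half the most. Time passes only in rows, so rows that do not move let the fingers close. It gives the time, the measured TCP pose, the force and the opening at its end, in the units of the state.
- get_obs(): the state, without advancing time (a new reading comes with each control period).
- snapshot(name): name is "scene" or "top" or "wrist"; returns the picture (384x512x3 uint8, red, green, blue); there is no depth.
- calibration(name): a dict with "camera_matrix" (3x3 intrinsics, pixels), "k1" (the pictures are not rectified: a ray, as slopes to the right and down, at radius r is drawn at 1 + k1 r^2 times it, then the intrinsics apply), "eye" and "orientation" of the camera in the world; the wrist camera has in their place "tool_from_camera" (4x4, takes a point from camera to tool coordinates, whose origin is the TCP and whose axes are the flange's). Camera axes: x right, y up, looking along -z (the intrinsics and any distortion apply to the point x, -y, -z); pixel columns grow to the right and rows downward; lengths in m; the calibration is good to about 2 mm. A picture is of the moment at which its call begins: read the wrist's pose just before it. calibration takes no time and is no camera call.
- close_job(): hands the job in, once; it reports no verdict.
The state is a dict: "time": time; "joint_positions": joint angles; "qvel": joint speeds; "joint_torque": joint torques, N m; "tool_pos": TCP position; "ee_rot": TCP orientation; "wrist_force": force on the tool from outside, world axes, zero at the start; "wrist_torque": the same for the moment, N m; "width": finger opening in m.
Only numpy, scipy, OpenCV 4.12 (cv2) and the standard library are available. Lean on these libraries where they do the work, as an engineer would, in place of code of your own. Each camera call takes 0.05 s, during which the arm holds its last target. There are 200 camera calls.

## Working session

There is one attempt and no reset: what is moved stays moved. The work goes in short steps, Python scripts to look and compute and a tool call to move; the robot and the scene stay as the last step left them, time stands still between calls to the robot, and variables do not carry over. Pictures are saved under pics/ and viewed, about 12 in all and at most 16, crops included, and the job is handed in when it is done.

Besides the shell and the picture viewer there is one more tool, called after ">>>" as name(argument=value, ...) on one line, values as JSON. step_arm: Moves the arm, as the interface text tells. Its arguments: {"type":"object","properties":{"increments":{"type":"string"},"claw":{"type":"number"}},"required":["increments"]}

```bash
ls; mkdir -p pics; python3 - <<'E'
from bench import *
import cv2
o=get_obs();print(o)
for n in("scene","top","wrist"):
    c=calibration(n);print(n,c)
    cv2.imwrite(f"pics/{n}0.png",snapshot(n)[:,:,::-1])
a=cv2.imread("pics/scene0.png");b=cv2.imread("pics/top0.png")
cv2.imwrite("pics/top0b.png",cv2.resize(b,(800,600),interpolation=cv2.INTER_CUBIC))
E
```

```text
pics
{'time': 0.0, 'joint_positions': array([ 1.18085342e+00,  8.79563292e-02,  1.37221281e+00, -9.11341335e-06,
        1.68362184e+00, -1.03110021e-01]), 'qvel': array([ 1.10190361e-03,  5.97020577e-04, -8.65549766e-04,  2.55534650e-05,
       -1.69611376e-04, -3.25135363e-04]), 'joint_torque': array([ 1.28028954e-03, -3.40170801e+01, -3.02432299e+01,  7.20693218e-02,
        3.27658828e-02, -1.26853652e-04]), 'tool_pos': array([0.15540846, 0.52701954, 0.2043245 ]), 'ee_rot': array([-3.13940508e+00, -2.17257470e-04,  2.85475852e+00]), 'wrist_force': array([ 0.08096526,  0.00695578, -0.04434941]), 'wrist_torque': array([-0.0405626 ,  0.05130504, -0.00085185]), 'width': 0.09411243904258476}
scene {'camera_matrix': array([[423.91699984,   0.        , 262.93514733],
       [  0.        , 423.91699984, 186.22128485],
       [  0.        ,   0.        ,   1.        ]]), 'k1': -0.00744152855439906, 'eye': array([ 0.86007452, -0.50639447,  0.88801894]), 'orientation': array([ 0.68456796, -0.00568498,  0.538927  ])}
top {'camera_matrix': array([[451.81577293,   0.        , 253.98582914],
       [  0.        , 451.81577293, 185.33222003],
       [  0.        ,   0.        ,   1.        ]]), 'k1': -0.04123395104039473, 'eye': array([0.45597447, 0.0518326 , 1.134914  ]), 'orientation': array([ 0.07538723, -0.0341704 , -1.5564988 ])}
wrist {'camera_matrix': array([[306.65029989,   0.        , 258.24835519],
       [  0.        , 306.65029989, 190.38037305],
       [  0.        ,   0.        ,   1.        ]]), 'k1': -0.05123146140256348, 'tool_from_camera': array([[-6.03659573e-04,  9.61403855e-01,  2.75140442e-01,
         8.16276249e-02],
       [ 9.99999232e-01,  8.78265036e-04, -8.74856059e-04,
        -9.09392169e-04],
       [-1.08273622e-03,  2.75139702e-01, -9.61403647e-01,
        -1.80136257e-01],
       [ 0.00000000e+00,  0.00000000e+00,  0.00000000e+00,
         1.00000000e+00]])}
```

View pics/top0b.png

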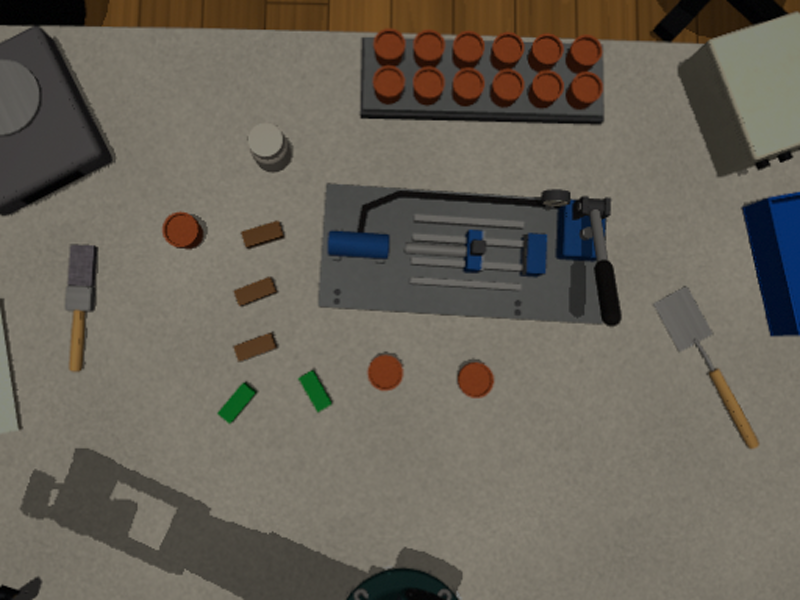

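View pics/scene0.png

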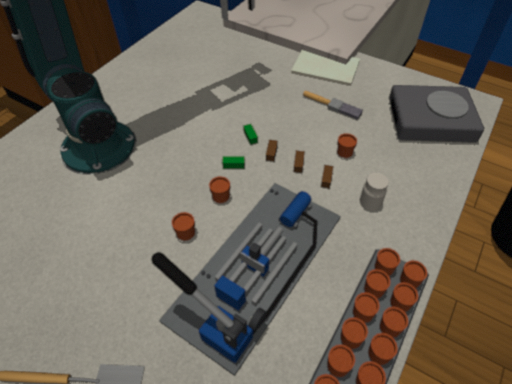

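View pics/wrist0.png

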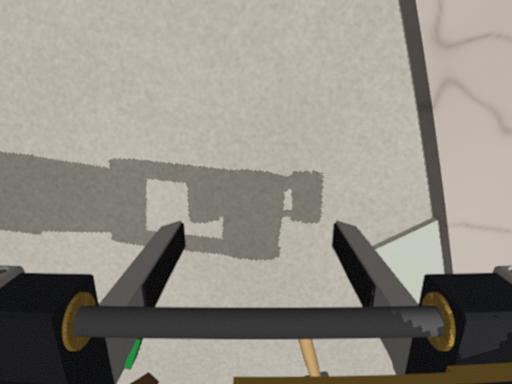

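The top view shows three brown bars at about (263,234), (256,291) and (255,347) on the 800x600 scale. Two green decoys lie nearby. The clamp spans (320..620, 183..324), with the sliding jaw and post at (477,247), the fixed jaw at (536,254) and the lever grip at (607,295). Pots are at (182,230), (385,372) and (475,379). The scene view agrees. The wrist view shows only bench.

```bash
cat > h.py <<'E'
import numpy as np, cv2
from scipy.spatial.transform import Rotation as Ro
from bench import *
def cam(n,o=None):
    c=calibration(n);K=c["camera_matrix"]
    if n=="wrist":
        T=np.eye(4);T[:3,:3]=Ro.from_euler("xyz",o["ee_rot"]).as_matrix();T[:3,3]=o["tool_pos"]
        M=T@c["tool_from_camera"];R,e=M[:3,:3],M[:3,3]
    else: R,e=Ro.from_euler("xyz",c["orientation"]).as_matrix(),c["eye"]
    return K,c["k1"],R,e
def onplane(C,px,z):
    K,k,R,e=C;px=np.asarray(px,float).reshape(-1,2)
    d=(px-K[:2,2])/[K[0,0],K[1,1]];s=d.copy()
    for _ in range(8): s=d/(1+k*(s**2).sum(1,keepdims=True))
    v=np.c_[s[:,0],-s[:,1],-np.ones(len(s))]@R.T
    return e+v*((z-e[2])/v[:,2])[:,None]
def proj(C,P):
    K,k,R,e=C;q=(np.atleast_2d(P)-e)@R;s=np.c_[q[:,0],-q[:,1]]/-q[:,2:]
    s=s*(1+k*(s**2).sum(1,keepdims=True));return s*[K[0,0],K[1,1]]+K[:2,2]
def blobs(img,lo,hi,amin=60):
    h=cv2.cvtColor(img,cv2.COLOR_RGB2HSV);m=cv2.inRange(h,np.array(lo),np.array(hi))
    cs,_=cv2.findContours(m,cv2.RETR_EXTERNAL,cv2.CHAIN_APPROX_NONE)
    return [c[:,0,:] for c in cs if cv2.contourArea(c)>amin],h
def rect(C,c,z):
    p=onplane(C,c,z)[:,:2];(x,y),(w,h),a=cv2.minAreaRect((p*1000).astype(np.float32))
    if h>w: w,h,a=h,w,a+90
    a=(a+90)%180-90
    return np.round([x/1000,y/1000,w/1000,h/1000,np.deg2rad(a)],4)
E
python3 - <<'E'
from h import *
i=cv2.imread("pics/top0.png")[:,:,::-1].copy();C=cam("top")
h=cv2.cvtColor(i,cv2.COLOR_RGB2HSV)
for p in[(168,150),(164,186),(163,222),(343,163),(303,160),(247,239),(230,190)]:print(p,h[p[1],p[0]])
bl,_=blobs(i,(5,80,30),(18,180,255))
for c in bl:print("bar",c.mean(0),len(c),rect(C,c,.026))
bl,_=blobs(i,(105,120,30),(125,255,255))
for c in bl:print("blue",c.mean(0),rect(C,c,.064))
for n,p in [("plate",[(327/1.5625,183/1.5625),(320/1.5625,308/1.5625),(617/1.5625,324/1.5625)])]:print(onplane(C,p,.01))
print("pots",onplane(C,np.array([(182,230),(385,372),(475,379)])/1.5625,.05))
print("post",onplane(C,[(478/1.5625,247/1.5625)],.098), "grip",onplane(C,np.array([(600,265),(613,320)])/1.5625,.18))
E
```

```text
(168, 150) [ 14 157  81]
(164, 186) [ 14 157  83]
(163, 222) [ 14 152  84]
(343, 163) [107 205  87]
(303, 160) [15 12 44]
(247, 239) [  9 198 116]
(230, 190) [30  6 80]
bar [469.31481481 261.02777778] 108 [ 0.3588 -0.5266  0.1394  0.0215  0.5049]
bar [246.09375 238.03125] 64 [ 0.4111  0.0328  0.0537  0.0535 -1.5569]
bar [162.8        221.67692308] 65 [ 0.448   0.2359  0.0631  0.0258 -1.2054]
bar [ 48.96551724 217.73563218] 87 [ 0.4534  0.5129  0.0949  0.0209 -0.017 ]
bar [162.76190476 186.07936508] 63 [ 0.5347  0.2387  0.0629  0.0275 -1.1693]
bar [168.01333333 150.02666667] 75 [ 0.625   0.2296  0.0626  0.0288 -1.2488]
bar [442.86956522  24.53623188] 69 [ 0.9738 -0.4696  0.0676  0.0244 -1.5289]
bar [384.86956522  15.74828375] 437 [ 0.9854 -0.3154  0.216   0.0936 -1.2116]
bar [325.97109827  11.98843931] 346 [ 0.9831 -0.1506  0.159   0.0778 -1.5338]
bar [230.23220974  12.16104869] 534 [ 0.9732  0.0795  0.3102  0.0827 -1.5405]
bar [113.3757764    9.91304348] 644 [ 0.983   0.384   0.2885  0.048  -1.5507]
blue [342.95833333 162.48611111] [ 0.5955 -0.1974  0.0653  0.0292 -0.0775]
blue [229.1980198  155.99009901] [0.6065 0.077  0.0918 0.0369 1.5262]
blue [301.975 160.075] [ 0.6003 -0.099   0.0642  0.0248 -0.0477]
blue [367.72916667 150.86111111] [ 0.6354 -0.2588  0.093   0.0612  0.0193]
blue [497.80888889 167.06666667] [ 0.5912 -0.5712  0.2283  0.0931 -0.032 ]
[[ 0.71212411  0.12985912  0.01      ]
 [ 0.51008786  0.13648029  0.01      ]
 [ 0.49173596 -0.3423247   0.01      ]]
pots [[ 0.62503184  0.34873366  0.05      ]
 [ 0.41185275  0.03224209  0.05      ]
 [ 0.40287965 -0.10605497  0.05      ]]
post [[ 0.60039045 -0.1023419   0.098     ]] grip [[ 0.56733212 -0.25962095  0.18      ]
 [ 0.49174189 -0.27720667  0.18      ]]
```

>>> step_arm(increments="0 0 0 0 0 0.147; 0 0 0 0 0 0.147; 0 0 0 0 0 0.147; 0 0 0 0 0 0.147; 0 0 0 0 0 0.147", claw=-1)

```text
time: 0.65
tool_pos: [0.1555, 0.5273, 0.205]
ee_rot: [-3.141, 0.001, 2.114]
wrist_force: [0.1, 0.5, 0.5]
width: 0.0945
```

>>> step_arm(increments="0 0 0 0 0 0.147; 0 0 0 0 0 0.147; 0 0 0 0 0 0.147; 0 0 0 0 0 0.147; 0 0 0 0 0 0")

```text
time: 1.15
tool_pos: [0.1555, 0.5273, 0.205]
ee_rot: [-3.141, 0.001, 1.532]
wrist_force: [-0.3, 0.2, 0.4]
width: 0.0942
```

>>> step_arm(increments="-3.6 2.8 0 0 0 0;-3.6 2.8 0 0 0 0;-3.6 2.8 0 0 0 0;-3.6 2.8 0 0 0 0;-3.6 2.8 0 0 0 0")

```text
time: 1.65
tool_pos: [0.289, 0.3406, 0.2054]
ee_rot: [3.141, -0.0, 1.536]
wrist_force: [1.5, -0.2, -0.0]
width: 0.0942
```

>>> step_arm(increments="-3.6 2.8 0 0 0 0;-3.6 2.8 0 0 0 0;-3.6 2.8 0 0 0 0;-3.6 2.8 0 0 0 0;-3.6 2.8 0 0 0 0")

```text
time: 2.15
tool_pos: [0.422, 0.1552, 0.2055]
ee_rot: [3.141, -0.0, 1.535]
wrist_force: [1.0, 1.2, -0.6]
width: 0.0937
```

>>> step_arm(increments="-3.6 2.8 0 0 0 0;-3.6 2.8 0 0 0 0;-3.6 2.8 0 0 0 0;-3.6 2.8 0 0 0 0;-3.6 2.8 0 0 0 0")

```text
time: 2.65
tool_pos: [0.555, -0.0301, 0.2053]
ee_rot: [-3.141, -0.0, 1.535]
wrist_force: [1.0, -0.1, 0.6]
width: 0.094
```

>>> step_arm(increments="-3.6 2.8 0 0 0 0;-3.6 2.8 0 0 0 0;0 0 0 0 0 0;0 0 0 0 0 0")

```text
time: 3.05
tool_pos: [0.6072, -0.1031, 0.2042]
ee_rot: [-3.139, -0.001, 1.532]
wrist_force: [-0.0, 0.6, 0.6]
width: 0.0939
```

```bash
python3 - <<'E'
from h import *
o=get_obs();print(o["tool_pos"],o["ee_rot"],o["wrist_force"],o["time"])
i=snapshot("wrist");cv2.imwrite("pics/w1.png",i[:,:,::-1]);C=cam("wrist",o)
bl,_=blobs(i,(105,120,30),(125,255,255),150)
for c in bl:
    print("blue",c.mean(0),rect(C,c,.066),rect(C,c,.062))
E
```

```text
[ 0.60718741 -0.10307826  0.20418835] [-3.13922341e+00 -1.18818948e-03  1.53248384e+00] [-0.00710353  0.59707687  0.64596183] 3.05
blue [272.98615917 276.95847751] [ 0.6206 -0.2228  0.1097  0.0796 -0.0401] [ 0.6207 -0.2253  0.1111  0.0806 -0.0401]
blue [254.56216216 174.32432432] [ 0.6015 -0.0963  0.0592  0.0273 -0.0383] [ 0.6014 -0.0972  0.06    0.0276 -0.0383]
blue [255.52941176  25.11176471] [0.6085 0.0477 0.0471 0.0349 1.5171] [0.6084 0.0486 0.0477 0.0353 1.5171]
```

View pics/w1.png

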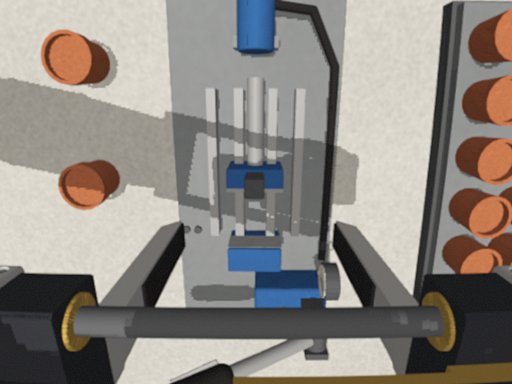

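The wrist view shows the sliding jaw at (255,176) with the post at (254,185). The fixed jaw's blue top is at about (255,259), with its grey gripping face above it. The parallels are at columns 212, 239, 272 and 299, and the lever is at lower left.

```bash
python3 - <<'E'
from h import *
o=get_obs();C=cam("wrist",o)
i=cv2.imread("pics/w1.png")[:,:,::-1].copy()
h=cv2.cvtColor(i,cv2.COLOR_RGB2HSV);m=cv2.inRange(h,np.array((105,120,30)),np.array((125,255,255)))>0
def rows(c,a,b):
    r=np.where(m[a:b,c])[0]+a;return (r.min(),r.max()) if len(r) else None
def cols(r,a,b):
    q=np.where(m[r,a:b])[0]+a;return (q.min(),q.max()) if len(q) else None
print("fixed");F=[]
for c in(232,238,244,249): r=rows(c,225,290);print(c,r,onplane(C,[(c,r[0]-.5)],.066)[0])
for r in(249,253,258,264,268):
    q=cols(r,200,310);L,R=onplane(C,[(q[0]-.5,r),(q[1]+.5,r)],.066);print(r,q,(L+R)[:2]/2,np.linalg.norm(R-L))
print("sliding")
for c in(231,236,240,268,274,278): r=rows(c,150,215);print(c,r,onplane(C,[(c,r[1]+.5)],.062)[0][:2],h[r[0]:r[1]+4,c,2])
for r in(178,182,186):
    q=cols(r,200,310);L,R=onplane(C,[(q[0]-.5,r),(q[1]+.5,r)],.062);print(r,q,(L+R)[:2]/2,np.linalg.norm(R-L))
for r in(165,170,174,178,180,184,188,192,196,200): print(r,h[r,236:275,2])
E
```

```text
fixed
232 (np.int64(232), np.int64(270)) [ 0.5734714  -0.16017541  0.066     ]
238 (np.int64(248), np.int64(270)) [ 0.57910091 -0.18024054  0.066     ]
244 (np.int64(248), np.int64(270)) [ 0.58597006 -0.18048792  0.066     ]
249 (np.int64(231), np.int64(270)) [ 0.59267356 -0.15965581  0.066     ]
249 (np.int64(228), np.int64(279)) [ 0.59674955 -0.18280587] 0.0596519823860755
253 (np.int64(228), np.int64(280)) [ 0.59710941 -0.18790997] 0.0610565973051869
258 (np.int64(228), np.int64(279)) [ 0.59626123 -0.19430279] 0.060224672847978646
264 (np.int64(229), np.int64(279)) [ 0.5965133  -0.20211572] 0.059448528131480424
268 (np.int64(229), np.int64(279)) [ 0.59629239 -0.20736975] 0.05970856754546535
sliding
231 (np.int64(162), np.int64(187)) [ 0.57515287 -0.10990114] [ 83  83  85  84  84  86  90 105 114 117 118 116 116 118 116 117 117 117
 118 117 118 115 116 118 116 116 117 122 126]
236 (np.int64(165), np.int64(187)) [ 0.58061966 -0.1101067 ] [ 84  85  86  90 105 115 120 119 118 118 116 117 118 117 119 118 116 119
 116 116 118 117 118 118 120 126]
240 (np.int64(165), np.int64(187)) [ 0.58
[... 1827 characters left out ...]
87 114 118 117 119 117 117 118
 119 120 119]
188 [118 119 118 119 119 120 117 106  77  59  62  63  63  63  64  62  66  63
  64  65  65  64  66  67  64  64  62  63  91 115 119 119 117 118 119 119
 119 118 118]
192 [127 126 127 126 127 126 123 106  71  62  63  65  66  63  65  63  62  65
  63  63  64  62  63  64  63  65  64  64  87 111 119 127 128 126 126 128
 128 126 126]
196 [128 128 129 128 126 128 125 107  71  56  63  62  64  64  64  63  66  65
  63  66  63  63  61  64  61  61  61  61  79  98 108 125 129 128 129 127
 129 129 123]
200 [126 128 128 126 127 129 125 112 100 103 106 108 106 106 105 103 103 104
 104 106 103 104 103 104 104 104 103 105 106 102 108 125 129 129 130 128
 128 130 123]
```

```bash
python3 - <<'E'
from h import *
o=get_obs();C=cam("wrist",o)
i=cv2.imread("pics/w1.png");g=cv2.cvtColor(i,cv2.COLOR_BGR2GRAY).astype(float)
p=onplane(C,[(254,189.7)],.098)[0];print("post",p)
mids=[]
for c0 in(212,299):
    P=[]
    for r in range(98,150 if c0>250 else 135):
        s=g[r,c0-10:c0+11];d=np.diff(cv2.GaussianBlur(s[None],(3,1),0)[0])
        a,b=np.argmax(d),np.argmin(d)
        if 3<=b-a<=12:P.append(((a+b)/2+.5+c0-10,r))
    Q=onplane(C,P,.03)[:,:2];k=np.polyfit(Q[:,1],Q[:,0],1);print(c0,len(P),"yaw",-k[0],"x@-.1",np.polyval(k,-.1),"x@-.18",np.polyval(k,-.18),np.std(Q[:,0]-np.polyval(k,Q[:,1])))
E
```

```text
post [ 0.60113375 -0.10322052  0.098     ]
212 8 yaw -0.0768635238961319 x@-.1 0.5492385808068514 x@-.18 0.5430894988951609 3.636257490158806e-07
299 20 yaw -0.0378918199727944 x@-.1 0.6519612756104853 x@-.18 0.6489299300126617 0.0001872550063930916
```

>>> step_arm(increments="0.1 -0.6 3 0 0 0;0 0 4 0 0 0;0 0 4 0 0 0;0 0 2.6 0 0 0;0 0 0 0 0 0")

```text
time: 3.6
tool_pos: [0.5974, -0.0986, 0.065]
ee_rot: [-3.132, -0.002, 1.535]
wrist_force: [-0.6, 0.5, 0.9]
width: 0.0941
```

>>> step_arm(increments="0 0 0 0 0 0;0 0 0 0 0 0;0 0 0 0 0 0;0 0 0 0 0 0;0 0 0 0 0 0", claw=1)

```text
time: 4.1
tool_pos: [0.602, -0.1015, 0.0706]
ee_rot: [3.14, 0.0, 1.532]
wrist_force: [0.0, -0.2, -0.1]
width: 0.0575
```

```bash
python3 - <<'E'
import bench; print([k for k in dir(bench) if not k.startswith('_')])
o=bench.get_obs();print(o)
print(getattr(bench,'hold_point_z',None))
E
```

```text
['IKError', 'calibration', 'close_job', 'get_obs', 'hold_point_z', 'snapshot']
{'time': 4.1, 'joint_positions': array([-2.59909303e-01,  2.80009080e-01,  1.41718577e+00,  7.90049847e-05,
        1.44251523e+00, -2.20931564e-01]), 'qvel': array([-0.00024171,  0.00665377,  0.00842174,  0.00027341, -0.00022112,
        0.00077384]), 'joint_torque': array([ 5.26351109e-02, -4.08298624e+01, -2.89004141e+01,  7.26687605e-02,
        2.37258116e-02, -2.91729684e-04]), 'tool_pos': array([ 0.60200264, -0.1014917 ,  0.07057584]), 'ee_rot': array([3.13973867e+00, 3.36073306e-04, 1.53180824e+00]), 'wrist_force': array([ 0.02537271, -0.19514462, -0.14811758]), 'wrist_torque': array([-0.05232141,  0.02423503,  0.04938422]), 'width': 0.05747894659488038}
0.0188
```

>>> step_arm(increments="0 0 0 0 0 0;0 0 0 0 0 0;0 0 0 0 0 0;0 0 0 0 0 0;0 0 0 0 0 0", claw=1)

```text
time: 4.6
tool_pos: [0.6028, -0.1014, 0.0694]
ee_rot: [3.138, -0.0, 1.532]
wrist_force: [4.5, -1.2, -3.3]
width: 0.0197
```

>>> step_arm(increments="1 0 0 0 0 0;1 0 0 0 0 0;1 0 0 0 0 0;1 0 0 0 0 0;1 0 0 0 0 0")

```text
time: 5.1
tool_pos: [0.605, -0.053, 0.0694]
ee_rot: [3.138, 0.003, 1.53]
wrist_force: [6.4, -4.2, -3.3]
width: 0.0197
```

>>> step_arm(increments="1 0 0 0 0 0;1 0 0 0 0 0;1 0 0 0 0 0;1 0 0 0 0 0;0.5 0 0 0 0 0")

```text
time: 5.6
tool_pos: [0.6071, -0.0074, 0.0694]
ee_rot: [3.137, 0.003, 1.531]
wrist_force: [7.4, -4.1, -4.3]
width: 0.0197
```

>>> step_arm(increments="0 0 0 0 0 0;0 0 0 0 0 0;0 0 0 0 0 0;0 0 -3 0 0 0;0 0 -4 0 0 0", claw=-1)

```text
time: 6.1
tool_pos: [0.6028, -0.0063, 0.137]
ee_rot: [-3.134, -0.001, 1.532]
wrist_force: [0.4, 1.2, 0.6]
width: 0.056
```

>>> step_arm(increments="0 0 -4 0 0 0;3 -1 -2 0 0 0;4 -1.4 0 0 0 0;4 -1.4 0 0 0 0;4 -1.4 0 0 0 0")

```text
time: 6.6
tool_pos: [0.5583, 0.1466, 0.2]
ee_rot: [3.141, -0.0, 1.531]
wrist_force: [1.0, 0.9, -0.1]
width: 0.0934
```

>>> step_arm(increments="4 -1.4 0 0 0 0;4 -1.4 0 0 0 0;3 -0.5 0 0 0 0;0 0 0 0 0 0;0 0 0 0 0 0")

```text
time: 7.1
tool_pos: [0.53, 0.2568, 0.1994]
ee_rot: [-3.141, 0.001, 1.533]
wrist_force: [-0.8, -0.3, -0.5]
width: 0.0941
```

```bash
cat > bars.py <<'E'
from h import *
import sys
o=get_obs();print(o["tool_pos"].round(4),o["ee_rot"].round(4),o["time"],o["width"])
i=snapshot("wrist");cv2.imwrite(f"pics/{sys.argv[1]}.png",i[:,:,::-1]);C=cam("wrist",o)
bl,h=blobs(i,(8,100,30),(20,185,255),200)
for c in bl:
    m=np.zeros(h.shape[:2],np.uint8);cv2.drawContours(m,[c.reshape(-1,1,2)],-1,255,-1)
    v=h[:,:,2][m>0];t,_=cv2.threshold(v,0,255,cv2.THRESH_OTSU)
    top=((m>0)&(h[:,:,2]>t)).astype(np.uint8);top=cv2.morphologyEx(top,cv2.MORPH_OPEN,np.ones((3,3)))
    cs,_=cv2.findContours(top,cv2.RETR_EXTERNAL,cv2.CHAIN_APPROX_NONE)
    k=max(cs,key=cv2.contourArea)[:,0] if cs else c
    print(c.mean(0).round(),"t",t,np.percentile(v,[5,50,95]),"all",rect(C,c,.026),"top",rect(C,k,.026))
E
python3 bars.py w2
```

```text
[0.53   0.2568 0.1994] [-3.1414e+00  8.0000e-04  1.5330e+00] 7.1 0.0940559976857484
[376. 378.] t 78.0 [77. 94. 96.] all [ 0.6974 -0.0639  0.4351  0.0403 -0.04  ] top [ 0.697  -0.0646  0.4344  0.0369 -0.0338]
[177. 347.] t 140.0 [ 85. 180. 186.] all [ 0.4026  0.0027  0.059   0.0399 -0.0208] top [ 0.405   0.0073  0.0502  0.027  -0.02  ]
[441. 321.] t 98.0 [ 56.  84. 126.] all [ 0.7768  0.0316  0.1127  0.0431 -1.2956] top [ 0.7927  0.0224  0.0828  0.0133 -1.4121]
[ 76. 320.] t 118.0 [ 56.  85. 176.] all [0.263  0.0515 0.1123 0.0428 1.2291] top [0.2458 0.0469 0.0737 0.0103 1.2462]
[192. 189.] t 106.0 [ 53.  127.5 142. ] all [ 0.4492  0.2393  0.0615  0.03   -1.2176] top [ 0.4405  0.2546  0.0249  0.0244 -1.2165]
[337. 188.] t 73.0 [58. 86. 88.] all [ 0.6231  0.2333  0.0655  0.026  -1.2521] top [ 0.6249  0.2311  0.0603  0.024  -1.2517]
[263. 184.] t 75.0 [72.   86.   88.05] all [ 0.5339  0.2417  0.0631  0.0252 -1.183 ] top [ 0.5343  0.2402  0.0603  0.0247 -1.1707]
[348.  84.] t 143.0 [100. 183. 188.] all [ 0.6308  0.3536  0.0615  0.056  -0.025 ] top [0.633  0.3536 0.0568 0.0563 0.0126]
```

View pics/w2.png

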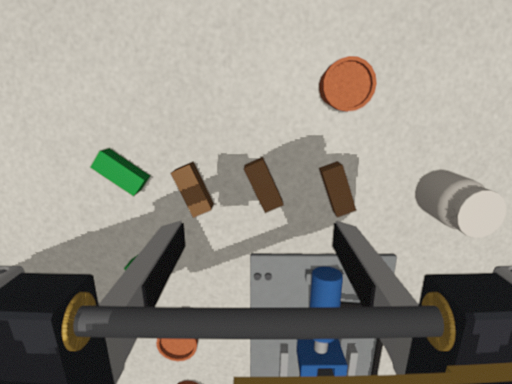

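Wrist view: the three brown bars are at (192,189), (263,184) and (337,188), free-standing. A green decoy is at (120,171) and a pot at (348,84). I'm picking the middle bar first.

>>> step_arm(increments="-1.7 0.5 0 0 0 0.142;0 0 0 0 0 0.142;0 0 2 0 0 0.142;0 0 2 0 0 0.142;0 0 2 0 0 0.142")

```text
time: 7.65
tool_pos: [0.5353, 0.2375, 0.1391]
ee_rot: [3.141, -0.0, 0.813]
wrist_force: [0.5, -0.4, -0.2]
width: 0.0939
```

>>> step_arm(increments="0 0 2 0 0 0.142;0 0 2 0 0 0.142;0 0 2 0 0 0.142;0 0 0 0 0 0;0 0 0 0 0 0")

```text
time: 8.15
tool_pos: [0.5349, 0.2382, 0.0796]
ee_rot: [3.141, 0.001, 0.397]
wrist_force: [0.2, 0.3, 0.8]
width: 0.0938
```

```bash
python3 bars.py w3 | grep -v "0.*0.4[0-9]* *-0.*nan"
```

```text
[0.5349 0.2382 0.0796] [3.1415e+00 6.0000e-04 3.9680e-01] 8.15 0.09375322096932441
[377. 376.] t 86.0 [ 82.  98. 100.] all [ 0.4239  0.0618  0.2877  0.042  -1.2053] top [ 0.424   0.0621  0.2872  0.0415 -1.2022]
[441. 321.] t 102.0 [ 60.4  88.  131. ] all [0.493  0.0372 0.0741 0.0283 0.7062] top [0.4918 0.0249 0.0548 0.0088 0.5936]
[ 76. 323.] t 109.0 [ 57.   89.  148.3] all [0.3616 0.3504 0.0745 0.0289 0.1014] top [0.3521 0.3584 0.0531 0.0085 0.1594]
[222. 286.] t 106.0 [ 63.  90. 141.] all [ 0.453   0.2398  0.0605  0.0382 -1.2092] top [ 0.4417  0.2507  0.032   0.0248 -1.2076]
[256. 201.] t 75.0 [63. 90. 92.] all [ 0.5372  0.2412  0.0606  0.0295 -1.1741] top [ 0.5346  0.2401  0.0605  0.0237 -1.1743]
[315. 100.] t 123.0 [ 99. 148. 153.] all [ 0.6254  0.2313  0.0617  0.0248 -1.2467] top [ 0.6262  0.2312  0.0608  0.0232 -1.2434]
[151.  30.] t 137.0 [ 78. 189. 194.] all [ 0.6215  0.3572  0.066   0.0455 -1.1984] top [ 0.6208  0.3599  0.0606  0.0449 -1.1984]
```

View pics/w3.png

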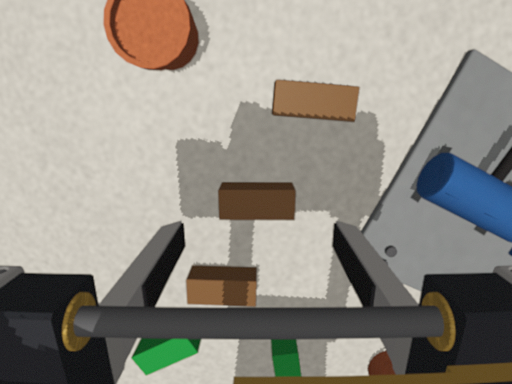

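The bar is centred between the fingers at (256,201) and aligned with them, so I'll descend and grip.

>>> step_arm(increments="0 -0.2 3 0 0 0;0 0 2 0 0 0;0 0 1.3 0 0 0;0 0 1 0 0 0;0 0 0 0 0 0")

```text
time: 8.7
tool_pos: [0.5335, 0.2411, 0.0058]
ee_rot: [-3.141, 0.001, 0.396]
wrist_force: [0.7, -0.5, 0.2]
width: 0.0942
```

>>> step_arm(increments="0 0 0 0 0 0;0 0 0 0 0 0;0 0 0 0 0 0;0 0 0 0 0 0;0 0 0 0 0 0", claw=1)

```text
time: 9.2
tool_pos: [0.5344, 0.2414, 0.0071]
ee_rot: [3.141, -0.001, 0.396]
wrist_force: [0.1, -1.4, 1.8]
width: 0.0619
```

>>> step_arm(increments="0 0 0 0 0 0;0 0 -1 0 0 0;0 0 -3 0 0 0;0 0 -4 0 0 0;0 0 -4 0 0 0")

```text
time: 9.7
tool_pos: [0.533, 0.2413, 0.1272]
ee_rot: [-3.141, 0.002, 0.396]
wrist_force: [0.0, 0.9, -0.8]
width: 0.0615
```

>>> step_arm(increments="0 0 -2.5 0 0 -0.1415;0 0 -2.5 0 0 -0.1415;0 0 0 0 0 -0.1415;0 0 0 0 0 -0.1415;0 0 0 0 0 -0.1415")

```text
time: 10.2
tool_pos: [0.5336, 0.2415, 0.177]
ee_rot: [-3.141, -0.0, 1.109]
wrist_force: [-0.1, 0.3, -0.4]
width: 0.0616
```

>>> step_arm(increments="0 0 0 0 0 -0.1415;0 0 0 0 0 -0.1415;0 0 0 0 0 -0.1415;-4 0.84 0 0 0 0;-4 0.84 0 0 0 0")

```text
time: 10.7
tool_pos: [0.5468, 0.1609, 0.1765]
ee_rot: [-3.141, -0.0, 1.531]
wrist_force: [0.1, -0.2, -0.2]
width: 0.0617
```

>>> step_arm(increments="-4 0.84 0 0 0 0;-4 0.84 0 0 0 0;-4 0.84 0 0 0 0;-4 0.84 0 0 0 0;-4 0.84 0 0 0 0")

```text
time: 11.2
tool_pos: [0.5804, -0.0423, 0.1767]
ee_rot: [-3.141, -0.001, 1.528]
wrist_force: [0.6, -0.4, -1.5]
width: 0.0622
```

>>> step_arm(increments="-4 0.84 0 0 0 0;-4 0.84 0 0 0 0;-4 0.84 0 0 0 0;0 0 0 0 0 0;0 0 0 0 0 0")

```text
time: 11.7
tool_pos: [0.6003, -0.1624, 0.1761]
ee_rot: [-3.141, -0.001, 1.526]
wrist_force: [-0.7, 0.4, -0.0]
width: 0.0621
```

```bash
cat > to.py <<'E'
from h import *
import sys
t=np.array([float(a) for a in sys.argv[1:4]]);yaw=float(sys.argv[4]) if len(sys.argv)>4 else None
o=get_obs();R=Ro.from_euler("xyz",o["ee_rot"]).as_matrix();y=o["ee_rot"][2]
print("at",o["tool_pos"].round(4),o["ee_rot"].round(4),"t",round(o["time"],2),"w",round(o["width"],4),"F",o["wrist_force"].round(1))
print("shift now cm",(R.T@(t-o["tool_pos"])*100).round(2))
if yaw is not None:
    R2=Ro.from_euler("xyz",[np.pi,0,yaw]).as_matrix()
    print("turn",round((y-yaw+np.pi)%(2*np.pi)-np.pi,3),"then shift cm",(R2.T@(t-o["tool_pos"])*100).round(2))
E
python3 to.py .5999 -.1637 .037 1.528
```

```text
at [ 0.6003 -0.1624  0.1761] [-3.1405e+00 -1.3000e-03  1.5260e+00] t 11.7 w 0.0621 F [-0.7  0.4 -0. ]
shift now cm [-0.15 -0.02 13.91]
turn -0.002 then shift cm [-0.13 -0.03 13.91]
```

>>> step_arm(increments="-0.1 0 4 0 0 0;0 0 4 0 0 0;0 0 3 0 0 0;0 0 1.8 0 0 0;0 0 0 0 0 0")

```text
time: 12.2
tool_pos: [0.5978, -0.16, 0.0446]
ee_rot: [-3.134, -0.003, 1.53]
wrist_force: [-0.7, -0.2, -1.5]
width: 0.0618
```

>>> step_arm(increments="0 0 0.2 0 0 0;0 0 0.2 0 0 0;0 0 0.2 0 0 0;0 0 0.2 0 0 0;0 0 0.2 0 0 0")

```text
time: 12.7
tool_pos: [0.6009, -0.163, 0.039]
ee_rot: [3.14, 0.0, 1.528]
wrist_force: [-0.7, -0.4, -1.7]
width: 0.062
```

>>> step_arm(increments="0 0 0.1 0 0 0;0 0 0.1 0 0 0;0 0 0 0 0 0")

```text
time: 13.0
tool_pos: [0.6006, -0.1629, 0.0373]
ee_rot: [3.141, 0.0, 1.528]
wrist_force: [-1.5, 0.8, 3.4]
width: 0.0616
```

>>> step_arm(increments="0 0 0.1 0 0 0;0 0 0 0 0 0")

```text
time: 13.2
tool_pos: [0.6006, -0.1629, 0.0372]
ee_rot: [3.141, 0.0, 1.528]
wrist_force: [-3.2, 1.1, 6.9]
width: 0.0619
```

>>> step_arm(increments="-0.1 0 -0.1 0 0 0;-0.1 0 0 0 0 0;-0.1 0 0 0 0 0;-0.1 0 0 0 0 0;0 0 0 0 0 0")

```text
time: 13.7
tool_pos: [0.6012, -0.1664, 0.0373]
ee_rot: [3.14, -0.001, 1.528]
wrist_force: [-0.9, 2.6, 5.6]
width: 0.0617
```

>>> step_arm(increments="-0.1 0 0 0 0 0;-0.1 0 0 0 0 0;0 0 0 0 0 0")

```text
time: 14.0
tool_pos: [0.6013, -0.1684, 0.0373]
ee_rot: [3.139, -0.001, 1.528]
wrist_force: [-0.2, 2.9, 4.7]
width: 0.0618
```

>>> step_arm(increments="-0.1 0 0 0 0 0;-0.1 0 0 0 0 0;0 0 0 0 0 0")

```text
time: 14.3
tool_pos: [0.6013, -0.1701, 0.0373]
ee_rot: [3.139, -0.002, 1.528]
wrist_force: [0.1, 3.3, 4.7]
width: 0.0617
```

>>> step_arm(increments="-0.1 0 0 0 0 0;0 0 0 0 0 0")

```text
time: 14.5
tool_pos: [0.6012, -0.1701, 0.0373]
ee_rot: [3.139, -0.003, 1.528]
wrist_force: [0.5, 5.2, 5.0]
width: 0.0617
```

>>> step_arm(increments="0.1 0 0 0 0 0;0 0 0 0 0 0;0 0 0 0 0 0;0 0 -2 0 0 0;0 0 -4 0 0 0", claw=-1)

```text
time: 15.0
tool_pos: [0.5972, -0.1702, 0.0918]
ee_rot: [-3.132, -0.003, 1.527]
wrist_force: [-0.4, -0.8, -0.6]
width: 0.0933
```

>>> step_arm(increments="0 0 -4 0 0 0;0 0 -4 0 0 0;4 0 0 0 0 0;4 0 0 0 0 0;0 0 0 0 0 0")

```text
time: 15.5
tool_pos: [0.6039, -0.0871, 0.1768]
ee_rot: [3.141, -0.002, 1.533]
wrist_force: [0.3, -0.7, -0.0]
width: 0.0938
```

```bash
python3 to.py .6255 .2315 .18 .321; python3 - <<'E'
from h import *
i=snapshot("top");C=cam("top")
bl,_=blobs(i,(5,80,30),(18,180,255))
for c in bl:
    r=rect(C,c,.026)
    if r[0]<.8 and .04<r[2]<.08:print("bar",r)
o=get_obs();i=snapshot("wrist");cv2.imwrite("pics/w4.png",i[:,:,::-1])
E
```

```text
at [ 0.6039 -0.0871  0.1768] [ 3.1409e+00 -1.7000e-03  1.5325e+00] t 15.5 w 0.0938 F [ 0.3 -0.7 -0. ]
shift now cm [31.92  0.94 -0.27]
turn 1.212 then shift cm [ 12.1  -29.55  -0.32]
bar [ 0.4111  0.0328  0.0537  0.0535 -1.5569]
bar [ 0.448   0.2359  0.0631  0.0258 -1.2054]
bar [ 0.6249  0.2296  0.0625  0.0287 -1.2444]
```

View pics/w4.png

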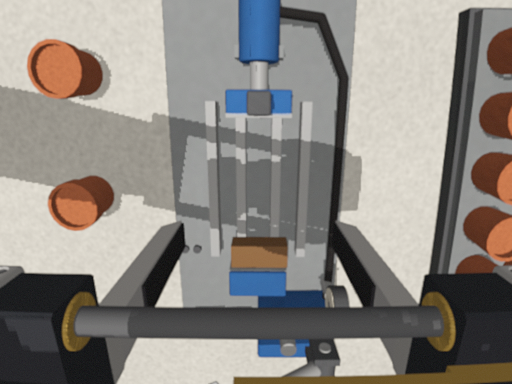

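The first bar is seated flush against the fixed jaw at (259,253), and the jaw is fully open. Next is the bar at (0.625, 0.231).

>>> step_arm(increments="4 0.1 0 0 0 0;4 0.1 0 0 0 0;4 0.1 0 0 0 0;4 0.1 0 0 0 0;4 0.1 0 0 0 0")

```text
time: 16.1
tool_pos: [0.6176, 0.1082, 0.1758]
ee_rot: [-3.141, 0.001, 1.525]
wrist_force: [0.4, 0.2, 1.0]
width: 0.0938
```

>>> step_arm(increments="4 0.1 0 0 0 0;4 0.1 0 0 0 0.134;4 0.2 0 0 0 0.134;0 0 0 0 0 0.135;0 0 0 0 0 0.135")

```text
time: 16.6
tool_pos: [0.6323, 0.2273, 0.175]
ee_rot: [-3.141, 0.002, 0.985]
wrist_force: [-0.2, -1.2, 0.7]
width: 0.094
```

>>> step_arm(increments="0 0 2 0 0 0.135;0 0 2 0 0 0.135;0 0 2 0 0 0.135;0 0 2 0 0 0.135;0 0 2 0 0 0.135")

```text
time: 17.1
tool_pos: [0.6323, 0.2255, 0.0748]
ee_rot: [3.141, 0.001, 0.307]
wrist_force: [-0.3, -0.3, 0.6]
width: 0.0941
```

>>> step_arm(increments="0 0 0 0 0 0;0 0 0 0 0 0")

```text
time: 17.3
tool_pos: [0.6319, 0.2263, 0.0758]
ee_rot: [3.141, 0.001, 0.316]
wrist_force: [0.1, -0.1, 0.5]
width: 0.0938
```

```bash
python3 bars.py w5; python3 to.py .6255 .2315 .0066 .321
```

```text
[0.6319 0.2263 0.0758] [3.1413e+00 1.5000e-03 3.1610e-01] 17.3 0.0937546849813025
[376. 378.] t 84.0 [ 85. 100. 103.] all [ 0.4995  0.0593  0.2832  0.0261 -1.2568] top [ 0.4987  0.0593  0.2827  0.0241 -1.2473]
[191. 365.] t 103.0 [ 63.  111.5 142. ] all [ 0.4583  0.2397  0.0642  0.0458 -1.2336] top [ 0.4476  0.2375  0.0609  0.0241 -1.2336]
[440. 321.] t 104.0 [ 60.  90. 134.] all [0.5759 0.0326 0.0737 0.0278 0.6296] top [0.5737 0.0207 0.0539 0.0095 0.494 ]
[ 76. 321.] t 112.0 [ 58.   91.  146.4] all [0.4721 0.3503 0.073  0.0285 0.0204] top [0.4618 0.3593 0.0496 0.0076 0.1155]
[251. 208.] t 77.0 [64. 91. 94.] all [ 0.6285  0.2321  0.0602  0.0311 -1.2539] top [ 0.6254  0.2311  0.0602  0.0246 -1.2539]
[ 92. 166.] t 140.0 [ 80. 190. 196.] all [ 0.6198  0.3575  0.0776  0.0604 -1.2516] top [ 0.6165  0.3653  0.0607  0.0591 -1.2516]
at [0.6326 0.2267 0.0772] [ 3.1413e+00 -1.0000e-03  3.1600e-01] t 17.35 w 0.0941 F [ 0.3 -0.1  0.2]
shift now cm [-0.53 -0.67  7.06]
turn -0.005 then shift cm [-0.52 -0.68  7.06]
```

>>> step_arm(increments="-0.5 -0.7 3 0 0 0;0 0 2 0 0 0;0 0 1.1 0 0 0;0 0 0.9 0 0 0;0 0 0 0 0 0")

```text
time: 17.85
tool_pos: [0.6248, 0.2324, 0.0061]
ee_rot: [3.142, 0.001, 0.315]
wrist_force: [-0.9, -0.1, -0.9]
width: 0.0943
```

>>> step_arm(increments="0 0 0 0 0 0;0 0 0 0 0 0;0 0 0 0 0 0;0 0 0 0 0 0;0 0 0 0 0 0", claw=1)

```text
time: 18.35
tool_pos: [0.6252, 0.2326, 0.0071]
ee_rot: [3.141, -0.001, 0.315]
wrist_force: [0.5, 0.4, 2.0]
width: 0.0617
```

>>> step_arm(increments="0 0 0 0 0 0;0 0 -1 0 0 0;0 0 -3 0 0 0;0 0 -4 0 0 0;0 0 -4 0 0 0")

```text
time: 18.85
tool_pos: [0.624, 0.2326, 0.1273]
ee_rot: [-3.141, 0.002, 0.315]
wrist_force: [1.2, 0.1, 0.4]
width: 0.0618
```

```bash
python3 to.py .6005 -.1365 .177 1.528
```

```text
at [0.624  0.2326 0.1273] [-3.1412e+00  1.9000e-03  3.1490e-01] t 18.85 w 0.0618 F [1.2 0.1 0.4]
shift now cm [-13.68  34.37  -4.96]
turn -1.213 then shift cm [-36.98  -0.77  -4.97]
```

>>> step_arm(increments="0 0 -2.5 0 0 -0.135;0 0 -2.5 0 0 -0.135;0 0 0 0 0 -0.135;0 0 0 0 0 -0.135;0 0 0 0 0 -0.135")

```text
time: 19.35
tool_pos: [0.6247, 0.2328, 0.1773]
ee_rot: [3.141, -0.001, 0.995]
wrist_force: [-0.4, -0.7, -1.0]
width: 0.0616
```

>>> step_arm(increments="0 0 0 0 0 -0.135;0 0 0 0 0 -0.135;0 0 0 0 0 -0.135;-4 0 0 0 0 -0.133;-4 -0.1 0 0 0 0")

```text
time: 19.85
tool_pos: [0.6143, 0.1537, 0.1765]
ee_rot: [-3.141, -0.0, 1.533]
wrist_force: [-0.1, -0.9, -0.7]
width: 0.0619
```

>>> step_arm(increments="-4 -0.1 0 0 0 0;-4 -0.1 0 0 0 0;-4 -0.1 0 0 0 0;-4 -0.1 0 0 0 0;-4 -0.1 0 0 0 0")

```text
time: 20.35
tool_pos: [0.601, -0.0476, 0.177]
ee_rot: [3.141, -0.0, 1.528]
wrist_force: [0.8, -0.0, -1.3]
width: 0.0618
```

>>> step_arm(increments="-4 -0.1 0 0 0 0;-4 0 0 0 0 0;0 0 0 0 0 0;0 0 0 0 0 0")

```text
time: 20.75
tool_pos: [0.5968, -0.1266, 0.1766]
ee_rot: [-3.141, -0.001, 1.526]
wrist_force: [-0.5, 0.1, -0.2]
width: 0.0618
```

```bash
python3 to.py .6005 -.1375 .037 1.528
```

```text
at [ 0.5968 -0.1266  0.1766] [-3.1415e+00 -1.1000e-03  1.5260e+00] t 20.75 w 0.0618 F [-0.5  0.1 -0.2]
shift now cm [-1.09  0.42 13.96]
turn -0.002 then shift cm [-1.07  0.42 13.96]
```

>>> step_arm(increments="-1 0.4 4 0 0 0;0 0 4 0 0 0;0 0 3 0 0 0;0 0 1.8 0 0 0;0 0 0 0 0 0")

```text
time: 21.25
tool_pos: [0.5981, -0.1335, 0.0446]
ee_rot: [-3.134, -0.003, 1.53]
wrist_force: [-0.1, -0.1, -0.1]
width: 0.062
```

>>> step_arm(increments="0 0 0.2 0 0 0;0 0 0.2 0 0 0;0 0 0.2 0 0 0;0 0 0.2 0 0 0;0 0 0.2 0 0 0")

```text
time: 21.75
tool_pos: [0.601, -0.1364, 0.0391]
ee_rot: [3.14, 0.0, 1.528]
wrist_force: [-0.7, 0.2, -1.0]
width: 0.0619
```

>>> step_arm(increments="0 0 0.1 0 0 0;0 0 0.1 0 0 0;0 0 0 0 0 0")

```text
time: 22.05
tool_pos: [0.6006, -0.1364, 0.0371]
ee_rot: [3.141, 0.0, 1.528]
wrist_force: [-1.4, 0.2, 3.7]
width: 0.0615
```

>>> step_arm(increments="-0.1 0 0 0 0 0;-0.1 0 0 0 0 0;-0.1 0 0 0 0 0;-0.1 0 0 0 0 0;0 0 0 0 0 0")

```text
time: 22.55
tool_pos: [0.601, -0.1401, 0.0371]
ee_rot: [3.14, -0.0, 1.528]
wrist_force: [0.2, 2.1, 4.7]
width: 0.062
```

>>> step_arm(increments="-0.1 0 0 0 0 0;-0.1 0 0 0 0 0;-0.1 0 0 0 0 0;0 0 0 0 0 0")

```text
time: 22.95
tool_pos: [0.6009, -0.1431, 0.0371]
ee_rot: [3.14, -0.0, 1.528]
wrist_force: [0.6, 3.7, 5.3]
width: 0.0616
```

>>> step_arm(increments="-0.1 0 0 0 0 0;0 0 0 0 0 0")

```text
time: 23.15
tool_pos: [0.6009, -0.1441, 0.0371]
ee_rot: [3.14, -0.0, 1.528]
wrist_force: [0.6, 2.0, 5.3]
width: 0.0622
```

>>> step_arm(increments="-0.1 0 0 0 0 0;0 0 0 0 0 0")

```text
time: 23.35
tool_pos: [0.6009, -0.1447, 0.0371]
ee_rot: [3.14, -0.001, 1.528]
wrist_force: [0.3, 3.9, 5.7]
width: 0.0618
```

Close to contact. I'll release, and the jaw will close any small gap. Next is the third bar.

>>> step_arm(increments="0 0 0 0 0 0;0 0 0 0 0 0;0 0 0 0 0 0;0 0 -2 0 0 0;0 0 -4 0 0 0", claw=-1)

```text
time: 23.85
tool_pos: [0.597, -0.1447, 0.0918]
ee_rot: [-3.131, -0.002, 1.527]
wrist_force: [0.4, -0.4, -0.6]
width: 0.0935
```

>>> step_arm(increments="0 0 -4 0 0 0;0 0 -4 0 0 0;4 0 0 0 0 0;4 0 0 0 0 0;0 0 0 0 0 0")

```text
time: 24.35
tool_pos: [0.6037, -0.0615, 0.1766]
ee_rot: [3.141, -0.002, 1.533]
wrist_force: [-0.2, -0.9, 1.0]
width: 0.094
```

```bash
python3 - <<'E'
from h import *
i=snapshot("top");C=cam("top")
bl,_=blobs(i,(5,80,30),(18,180,255))
for c in bl:
    r=rect(C,c,.026)
    if r[0]<.8 and .04<r[2]<.08:print("bar",r)
E
python3 to.py .449 .238 .18 .36
```

```text
bar [ 0.4988  0.2327  0.0622  0.0264 -1.2245]
bar [ 6.040e-01 -1.609e-01  6.570e-02  5.520e-02 -4.000e-04]
at [ 0.6035 -0.0637  0.1762] [-3.1412e+00  3.0000e-04  1.5310e+00] t 24.4 w 0.094 F [-0.9  0.7 -1. ]
shift now cm [ 29.53 -16.64  -0.38]
turn 1.171 then shift cm [ -3.83 -33.68  -0.38]
```

The last bar has been knocked aside to about (0.499, 0.234). I'll go there.

>>> step_arm(increments="4 -1.6 0 0 0 0;4 -1.6 0 0 0 0;4 -1.6 0 0 0 0;4 -1.6 0 0 0 0;4 -1.6 0 0 0 0")

```text
time: 24.9
tool_pos: [0.5319, 0.1378, 0.1758]
ee_rot: [-3.141, 0.001, 1.526]
wrist_force: [0.6, 0.5, -0.1]
width: 0.0942
```

>>> step_arm(increments="4 -1.6 0 0 0 0;4 -1.6 0 0 0 0.13;1.5 -0.4 0 0 0 0.13;0 0 0 0 0 0.13;0 0 0 0 0 0.13")

```text
time: 25.4
tool_pos: [0.5026, 0.2341, 0.1757]
ee_rot: [3.141, 0.002, 1.003]
wrist_force: [0.3, 0.7, -0.6]
width: 0.0939
```

>>> step_arm(increments="0 0 2 0 0 0.13;0 0 2 0 0 0.135;0 0 2 0 0 0.135;0 0 2 0 0 0.135;0 0 2 0 0 0.135")

```text
time: 25.9
tool_pos: [0.5029, 0.2331, 0.075]
ee_rot: [3.141, 0.001, 0.331]
wrist_force: [0.5, -0.2, -0.0]
width: 0.0937
```

>>> step_arm(increments="0 0 0 0 0 0;0 0 0 0 0 0")

```text
time: 26.1
tool_pos: [0.5026, 0.2337, 0.0761]
ee_rot: [3.141, 0.001, 0.34]
wrist_force: [-0.4, 0.5, 0.7]
width: 0.0938
```

```bash
python3 bars.py w6; python3 to.py .4995 .235 .0066 .346
```

```text
[0.5026 0.2337 0.0761] [3.1411e+00 1.2000e-03 3.3950e-01] 26.1 0.09382621794314398
[377. 378.] t 77.0 [79. 93. 96.] all [ 0.3738  0.0634  0.2836  0.0264 -1.2335] top [ 0.3739  0.0637  0.2831  0.0242 -1.2325]
[441. 321.] t 97.0 [ 57.05  84.   125.95] all [0.4509 0.0384 0.0734 0.028  0.6455] top [0.449  0.0266 0.054  0.0095 0.5172]
[ 76. 320.] t 103.0 [ 55.   85.  142.8] all [0.3395 0.354  0.0734 0.0284 0.0439] top [0.3304 0.3628 0.0521 0.0081 0.1193]
[256. 207.] t 73.0 [60. 85. 88.] all [ 0.501   0.2353  0.0604  0.0308 -1.2138] top [ 0.4982  0.2342  0.0605  0.0245 -1.231 ]
[152.  10.] t 129.0 [ 72. 164. 187.] all [ 0.608   0.3495  0.0606  0.0191 -1.2547] top [ 0.6094  0.3565  0.047   0.0121 -1.2566]
at [0.5032 0.2342 0.0772] [ 3.1413e+00 -1.0000e-03  3.3930e-01] t 26.15 w 0.0944 F [ 0.  -0.1  0.5]
shift now cm [-0.33 -0.21  7.06]
turn -0.007 then shift cm [-0.32 -0.21  7.06]
```

View pics/w6.png

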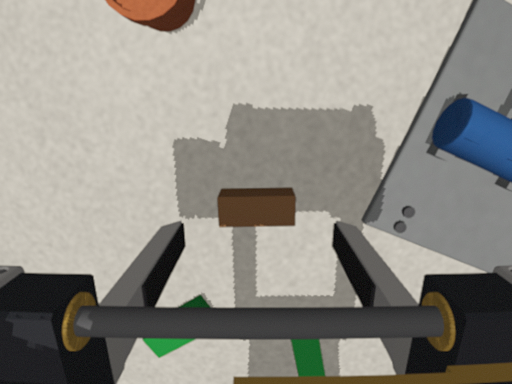

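The bar is aligned between the fingers at (256,207), so I'll descend and grip.

>>> step_arm(increments="-0.4 -0.2 3 0 0 0;0 0 2 0 0 0;0 0 1.1 0 0 0;0 0 0.9 0 0 0;0 0 0 0 0 0")

```text
time: 26.65
tool_pos: [0.4979, 0.2351, 0.0061]
ee_rot: [3.142, 0.001, 0.338]
wrist_force: [-0.7, -0.2, -0.1]
width: 0.094
```

>>> step_arm(increments="0 0 0 0 0 0;0 0 0 0 0 0;0 0 0 0 0 0;0 0 0 0 0 0;0 0 0 0 0 0", claw=1)

```text
time: 27.15
tool_pos: [0.4984, 0.2352, 0.0071]
ee_rot: [3.141, -0.001, 0.338]
wrist_force: [-0.5, -0.4, 1.0]
width: 0.0615
```

>>> step_arm(increments="0 0 0 0 0 0;0 0 -1 0 0 0;0 0 -3 0 0 0;0 0 -4 0 0 0;0 0 -4 0 0 0")

```text
time: 27.65
tool_pos: [0.4971, 0.2351, 0.1273]
ee_rot: [-3.141, 0.002, 0.338]
wrist_force: [1.4, 0.4, -0.8]
width: 0.0618
```

>>> step_arm(increments="0 0 -2.5 0 0 -0.135;0 0 -2.5 0 0 -0.135;0 0 0 0 0 -0.135;0 0 0 0 0 -0.135;0 0 0 0 0 -0.135")

```text
time: 28.15
tool_pos: [0.4978, 0.2353, 0.177]
ee_rot: [-3.142, -0.0, 1.018]
wrist_force: [-0.4, -0.3, -1.5]
width: 0.0619
```

>>> step_arm(increments="0 0 0 0 0 -0.135;0 0 0 0 0 -0.135;0 0 0 0 0 -0.135;0 0 0 0 0 -0.11;0 0 0 0 0 0")

```text
time: 28.65
tool_pos: [0.4977, 0.2353, 0.1766]
ee_rot: [-3.141, -0.0, 1.528]
wrist_force: [-1.0, 0.1, -1.0]
width: 0.0618
```

```bash
python3 to.py .602 -.1115 .177 1.528
```

```text
at [0.4977 0.2353 0.1766] [-3.1411e+00 -1.0000e-04  1.5277e+00] t 28.65 w 0.0618 F [-1.   0.1 -1. ]
shift now cm [-34.2   11.92  -0.05]
turn -0.0 then shift cm [-34.2   11.91  -0.04]
```

>>> step_arm(increments="-4.2 1.5 0 0 0 0;-4.2 1.5 0 0 0 0;-4.2 1.5 0 0 0 0;-4.2 1.5 0 0 0 0;-4.2 1.5 0 0 0 0")

```text
time: 29.15
tool_pos: [0.564, 0.0207, 0.1767]
ee_rot: [3.141, -0.0, 1.525]
wrist_force: [0.2, 1.0, -1.3]
width: 0.0621
```

>>> step_arm(increments="-4.2 1.5 0 0 0 0;-4.2 1.5 0 0 0 0;-4.2 1.4 0 0 0 0;-0.5 0 0 0 0 0;0 0 0 0 0 0")

```text
time: 29.65
tool_pos: [0.602, -0.1116, 0.176]
ee_rot: [-3.14, -0.001, 1.524]
wrist_force: [0.3, 0.5, -0.6]
width: 0.0617
```

>>> step_arm(increments="0 0 0 0 0 0;0 0 0 0 0 0")

```text
time: 29.85
tool_pos: [0.6021, -0.1089, 0.1767]
ee_rot: [3.141, -0.001, 1.529]
wrist_force: [-0.4, -0.0, -1.2]
width: 0.0618
```

```bash
python3 to.py .602 -.1115 .037 1.528
```

```text
at [ 0.6021 -0.1089  0.1767] [ 3.1414e+00 -7.0000e-04  1.5292e+00] t 29.85 w 0.0618 F [-0.4 -0.  -1.2]
shift now cm [-0.27  0.   13.97]
turn 0.001 then shift cm [-2.600e-01  1.000e-02  1.397e+01]
```

>>> step_arm(increments="-0.2 0 4 0 0 0;0 0 4 0 0 0;0 0 3 0 0 0;0 0 1.8 0 0 0;0 0 0 0 0 0")

```text
time: 30.35
tool_pos: [0.5993, -0.1102, 0.0447]
ee_rot: [-3.134, -0.002, 1.53]
wrist_force: [-0.5, 0.6, -0.7]
width: 0.0618
```

>>> step_arm(increments="0 0 0.2 0 0 0;0 0 0.2 0 0 0;0 0 0.2 0 0 0;0 0 0.2 0 0 0;0 0 0.2 0 0 0")

```text
time: 30.85
tool_pos: [0.6025, -0.1127, 0.039]
ee_rot: [3.14, 0.0, 1.528]
wrist_force: [-0.3, 0.3, -0.6]
width: 0.0617
```

>>> step_arm(increments="0 0 0.1 0 0 0;0 0 0.1 0 0 0;0 0 0 0 0 0")

```text
time: 31.15
tool_pos: [0.6022, -0.1126, 0.0371]
ee_rot: [3.141, 0.0, 1.528]
wrist_force: [-2.4, 0.1, 2.4]
width: 0.0616
```

>>> step_arm(increments="-0.1 0 0 0 0 0;-0.1 0 0 0 0 0;-0.1 0 0 0 0 0;-0.1 0 0 0 0 0;0 0 0 0 0 0")

```text
time: 31.65
tool_pos: [0.6025, -0.1165, 0.037]
ee_rot: [3.14, -0.0, 1.528]
wrist_force: [0.5, 2.4, 4.3]
width: 0.062
```

>>> step_arm(increments="-0.1 0 0 0 0 0;-0.1 0 0 0 0 0;0 0 0 0 0 0")

```text
time: 31.95
tool_pos: [0.6024, -0.1181, 0.0371]
ee_rot: [3.14, -0.001, 1.528]
wrist_force: [-0.4, 3.8, 5.1]
width: 0.0621
```

>>> step_arm(increments="0 0 0 0 0 0;0 0 0 0 0 0;0 0 0 0 0 0;0 0 -2 0 0 0;0 0 -4 0 0 0", claw=-1)

```text
time: 32.45
tool_pos: [0.5985, -0.1181, 0.0918]
ee_rot: [-3.131, -0.002, 1.527]
wrist_force: [0.1, 0.1, 0.2]
width: 0.0931
```

>>> step_arm(increments="0 0 -4 0 0 0;0 0 -4 0 0 0;4 0 0 0 0 0;4 0 0 0 0 0;2 0 0 0 0 0")

```text
time: 32.95
tool_pos: [0.6061, -0.0165, 0.1765]
ee_rot: [3.141, -0.001, 1.529]
wrist_force: [-0.4, -0.5, -0.7]
width: 0.0944
```

>>> step_arm(increments="0 0 0 0 0 0;0 0 0 0 0 0")

```text
time: 33.15
tool_pos: [0.606, -0.0191, 0.1759]
ee_rot: [-3.141, 0.001, 1.528]
wrist_force: [-0.8, 0.8, 0.2]
width: 0.094
```

```bash
python3 to.py .6068 -.0074 .0694 1.528;  python3 - <<'E'
from h import *
o=get_obs();i=snapshot("wrist");cv2.imwrite("pics/w7.png",i[:,:,::-1]);C=cam("wrist",o)
for c in blobs(i,(8,100,30),(20,185,255),800)[0]:print(c.mean(0).round(),rect(C,c,.056))
E
```

```text
at [ 0.606  -0.0191  0.1759] [-3.1407e+00  1.1000e-03  1.5282e+00] t 33.15 w 0.094 F [-0.8  0.8  0.2]
shift now cm [ 1.19  0.04 10.65]
turn 0.0 then shift cm [ 1.18  0.03 10.65]
[376. 378.] [ 0.7468 -0.2799  0.369   0.0341 -0.0432]
[441. 321.] [ 0.8144 -0.1991  0.0955  0.0364 -1.3042]
[ 76. 321.] [ 0.3787 -0.1804  0.0953  0.0363  1.2171]
[259. 280.] [ 0.5999 -0.1296  0.0717  0.0616  1.5507]
[ 91. 257.] [ 0.4149 -0.0917  0.0771  0.0526  0.9011]
[491. 239.] [ 0.8619 -0.0914  0.0844  0.0477 -0.7151]
[495. 184.] [ 0.8472 -0.0336  0.0643  0.0456 -1.3835]
[ 73. 139.] [ 0.4234  0.0322  0.0714  0.0533 -0.1411]
[498. 123.] [ 0.8407  0.0315  0.0481  0.0355 -1.404 ]
```

View pics/w7.png

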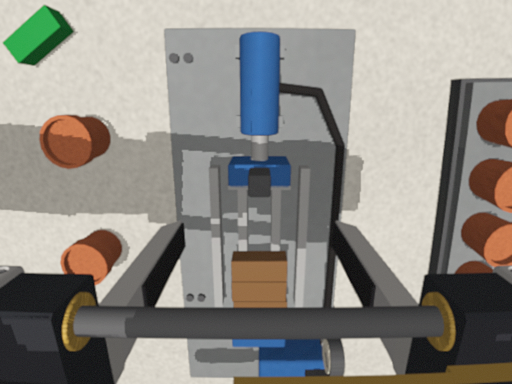

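All three bars sit side by side at (259,280), with the post at (259,181). Next I grip the post and slide the jaw closed.

>>> step_arm(increments="1.2 0 4 0 0 0;0 0 4 0 0 0;0 0 2 0 0 0;0 0 0.6 0 0 0;0 0 0 0 0 0")

```text
time: 33.7
tool_pos: [0.6062, -0.0079, 0.0695]
ee_rot: [-3.139, 0.0, 1.526]
wrist_force: [-0.5, 0.0, 0.7]
width: 0.0938
```

>>> step_arm(increments="0 0 0 0 0 0;0 0 0 0 0 0;0 0 0 0 0 0;0 0 0 0 0 0;0 0 0 0 0 0", claw=1)

```text
time: 34.2
tool_pos: [0.607, -0.0066, 0.0711]
ee_rot: [3.141, -0.0, 1.528]
wrist_force: [-0.1, -0.3, 0.2]
width: 0.0575
```

>>> step_arm(increments="0 0 0 0 0 0;0 0 0 0 0 0;0 0 0 0 0 0;0 0 0 0 0 0;0 0 0 0 0 0")

```text
time: 34.7
tool_pos: [0.6071, -0.0067, 0.0704]
ee_rot: [3.141, -0.0, 1.528]
wrist_force: [1.2, -0.6, -1.0]
width: 0.0198
```

>>> step_arm(increments="-1 0 0 0 0 0;-1 0 0 0 0 0;-1 0 0 0 0 0;-1 0 0 0 0 0;-1 0 0 0 0 0")

```text
time: 35.2
tool_pos: [0.6048, -0.0568, 0.0704]
ee_rot: [3.141, -0.001, 1.528]
wrist_force: [3.1, 5.3, -1.3]
width: 0.0197
```

>>> step_arm(increments="-1 0 0 0 0 0;-1 0 0 0 0 0;-0.5 0 0 0 0 0;0 0 0 0 0 0")

```text
time: 35.6
tool_pos: [0.6036, -0.0833, 0.0704]
ee_rot: [3.141, 0.002, 1.526]
wrist_force: [1.8, -1.0, -2.1]
width: 0.0198
```

>>> step_arm(increments="-0.2 0 0 0 0 0;-0.2 0 0 0 0 0;-0.2 0 0 0 0 0;-0.2 0 0 0 0 0;0 0 0 0 0 0")

```text
time: 36.1
tool_pos: [0.6033, -0.0898, 0.0704]
ee_rot: [3.141, 0.0, 1.528]
wrist_force: [3.8, 2.6, -1.4]
width: 0.0199
```

>>> step_arm(increments="-0.1 0 0 0 0 0;-0.1 0 0 0 0 0;0 0 0 0 0 0")

```text
time: 36.4
tool_pos: [0.6032, -0.0902, 0.0704]
ee_rot: [3.141, -0.003, 1.528]
wrist_force: [3.7, 5.1, -1.5]
width: 0.0196
```

>>> step_arm(increments="-0.1 0 0 0 0 0;-0.1 0 0 0 0 0;0 0 0 0 0 0")

```text
time: 36.7
tool_pos: [0.6032, -0.0903, 0.0704]
ee_rot: [3.141, -0.006, 1.529]
wrist_force: [3.4, 10.2, -1.5]
width: 0.0195
```

>>> step_arm(increments="-0.2 0 0 0 0 0;-0.2 0 0 0 0 0;0 0 0 0 0 0")

```text
time: 37.0
tool_pos: [0.6032, -0.0908, 0.0704]
ee_rot: [3.141, -0.012, 1.53]
wrist_force: [4.0, 17.3, -0.9]
width: 0.0202
```

>>> step_arm(increments="0.4 0 0 0 0 0;0.2 0 0 0 0 0;0 0 0 0 0 0")

```text
time: 37.3
tool_pos: [0.6032, -0.0909, 0.0705]
ee_rot: [3.141, -0.001, 1.528]
wrist_force: [4.1, 4.4, -1.1]
width: 0.0197
```

>>> step_arm(increments="0 0 0 0 0 0;0 0 0 0 0 0;0 0 0 0 0 0;0 0 -2 0 0 0;0 0 -4 0 0 0", claw=-1)

```text
time: 37.8
tool_pos: [0.5999, -0.0918, 0.1266]
ee_rot: [-3.132, -0.001, 1.527]
wrist_force: [0.4, -0.8, -0.5]
width: 0.0564
```

>>> step_arm(increments="0 0 -4 0 0 0;0 0 -4 0 0 0;0 0 0 0 0 0;0 0 0 0 0 0;0 0 0 0 0 0")

```text
time: 38.3
tool_pos: [0.6021, -0.0918, 0.2086]
ee_rot: [-3.138, -0.0, 1.527]
wrist_force: [-0.0, -0.7, -0.1]
width: 0.0936
```

```bash
python3 to.py .6 -.1 .2;  python3 - <<'E'
from h import *
i=snapshot("wrist");cv2.imwrite("pics/w8.png",cv2.resize(i[130:300,160:360,::-1],None,fx=4,fy=4,interpolation=cv2.INTER_CUBIC)[:600])
i=snapshot("top");cv2.imwrite("pics/t2.png",cv2.resize(i[100:250,190:420,::-1],None,fx=3,fy=3,interpolation=cv2.INTER_CUBIC))
E
```

```text
at [ 0.6021 -0.0918  0.2086] [-3.1382e+00 -3.0000e-04  1.5273e+00] t 38.3 w 0.0936 F [-0.  -0.7 -0.1]
shift now cm [-0.83 -0.17  0.86]
```

View pics/w8.png

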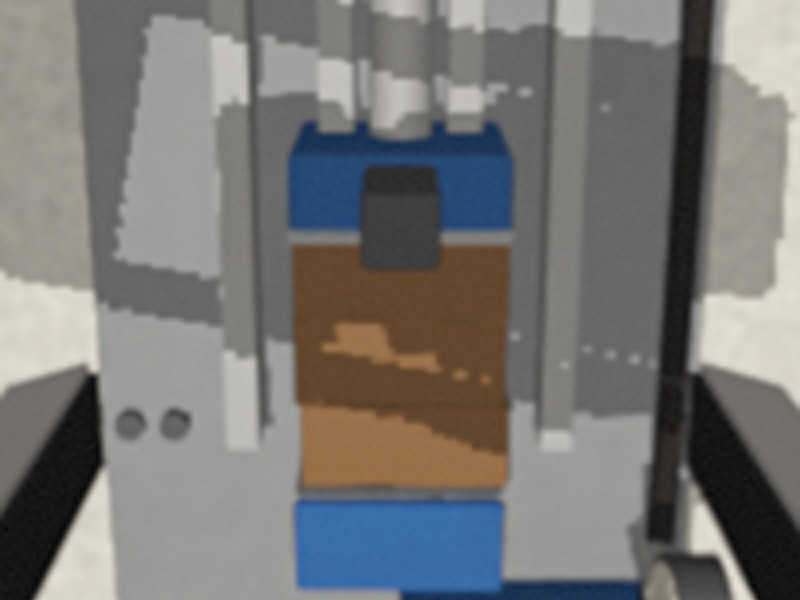

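The pack is tight. All three bars lie between the jaws with no visible gaps, and the sliding jaw's grey face meets the last bar at about row 238 of the crop. Next I locate the lever grip precisely.

```bash
python3 - <<'E'
from h import *
i=cv2.imread("pics/top0.png");g=cv2.cvtColor(i,cv2.COLOR_BGR2GRAY)
print("top")
C=cam("top");s=np.array([.599,-.183,0]);X=np.array([.999,-.043,0]);Y=np.array([.043,.999,0])
pv=s-.09*Y+.07*X+[0,0,.1];c,sn=np.cos(np.pi/6),.5
for d in(.11,.14,.165,.19,.205):
    P=pv-d*c*X+[0,0,d*sn];p=proj(C,P)[0];r=int(round(p[1]))
    q=np.where(g[r,375:405]<28)[0]+375
    print(d,P.round(4),p.round(1),"dark cols",q.min() if len(q) else None,q.max() if len(q) else None, q.mean() if len(q) else 0)
E
```

```text
top
0.11 [ 0.5699 -0.2718  0.155 ] [385.8 169.8] dark cols 381 391 386.0
0.14 [ 0.5439 -0.2707  0.17  ] [387.6 180.9] dark cols 382 393 387.5
0.165 [ 0.5223 -0.2698  0.1825] [389.2 190.4] dark cols 383 394 388.5
0.19 [ 0.5007 -0.2688  0.195 ] [390.8 200.3] dark cols 385 396 390.5
0.205 [ 0.4877 -0.2683  0.2025] [391.8 206.3] dark cols 387 395 391.0
```

>>> step_arm(increments="0 0 -3 0 0 0;0 0 -3 0 0 0;-4 0 -1 0 0 0;-4 -2 0 0 0 0;-4 -2 0 0 0 0", claw=1)

```text
time: 38.9
tool_pos: [0.5573, -0.2106, 0.2789]
ee_rot: [-3.139, -0.001, 1.529]
wrist_force: [-0.6, 0.2, -0.9]
width: 0.0574
```

>>> step_arm(increments="-4 -2 0 0 0 0;-1.3 -2 0 0 0 0;0 0 0 0 0 0;0 0 0 0 0 0;0 0 0 0 0 0")

```text
time: 39.4
tool_pos: [0.5162, -0.2601, 0.2796]
ee_rot: [-3.141, -0.001, 1.529]
wrist_force: [0.1, 0.7, -0.7]
width: 0.0175
```

```bash
python3 to.py .510 -.2692 .225 1.528
```

```text
at [ 0.5162 -0.2601  0.2796] [-3.1408e+00 -1.1000e-03  1.5290e+00] t 39.4 w 0.0175 F [ 0.1  0.7 -0.7]
shift now cm [-0.94 -0.57  5.46]
turn 0.001 then shift cm [-0.93 -0.58  5.46]
```

>>> step_arm(increments="-0.9 -0.6 2.5 0 0 0;0 0 2.5 0 0 0;0 0 0 0 0 0;0 0 0 0 0 0;0 0 0 0 0 0")

```text
time: 39.9
tool_pos: [0.5104, -0.2695, 0.2321]
ee_rot: [3.139, 0.001, 1.529]
wrist_force: [-0.6, -0.0, 0.2]
width: 0.0001
```

>>> step_arm(increments="0 0 1 0 0 0;0 0 1 0 0 0;0 0 1 0 0 0;0 0 1 0 0 0;0 0 0 0 0 0")

```text
time: 40.4
tool_pos: [0.5094, -0.2699, 0.1894]
ee_rot: [3.141, 0.0, 1.528]
wrist_force: [1.1, -0.2, 3.3]
width: 0.0005
```

>>> step_arm(increments="0 0 1.5 0 0 0;0 0 1.5 0 0 0;0 0 1.5 0 0 0;0 0 1.5 0 0 0;0 0 1.5 0 0 0")

```text
time: 40.9
tool_pos: [0.5078, -0.2703, 0.1171]
ee_rot: [-3.139, 0.002, 1.527]
wrist_force: [-7.3, 0.1, 9.8]
width: 0.0006
```

>>> step_arm(increments="0 0 0.6 0 0 0;0 0 0.6 0 0 0;0 0 0 0 0 0;0 0 0 0 0 0")

```text
time: 41.3
tool_pos: [0.507, -0.2702, 0.1047]
ee_rot: [-3.137, 0.001, 1.527]
wrist_force: [-8.1, 0.5, 9.2]
width: 0.0007
```

>>> step_arm(increments="0 0 0.5 0 0 0;0 0 0.4 0 0 0;0 0 0 0 0 0")

```text
time: 41.6
tool_pos: [0.5074, -0.2703, 0.0957]
ee_rot: [-3.138, 0.001, 1.527]
wrist_force: [-7.0, 0.6, 9.4]
width: 0.0004
```

>>> step_arm(increments="0 0 0.3 0 0 0;0 0 0.3 0 0 0;0 0 0 0 0 0")

```text
time: 41.9
tool_pos: [0.5077, -0.2704, 0.0914]
ee_rot: [-3.139, 0.002, 1.527]
wrist_force: [-7.9, 1.6, 13.1]
width: 0.0004
```

>>> step_arm(increments="0 0 0.3 0 0 0;0 0 0 0 0 0")

```text
time: 42.1
tool_pos: [0.5077, -0.2704, 0.091]
ee_rot: [-3.14, 0.002, 1.527]
wrist_force: [-11.9, 2.6, 21.8]
width: 0.0006
```

```bash
python3 - <<'E'
from h import *
C=cam("scene");i=snapshot("scene");cv2.imwrite("pics/s2.png",cv2.resize(i[190:380,120:370,::-1],None,fx=3,fy=3,interpolation=cv2.INTER_CUBIC))
E
```

```text
(no output)
```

View pics/s2.png

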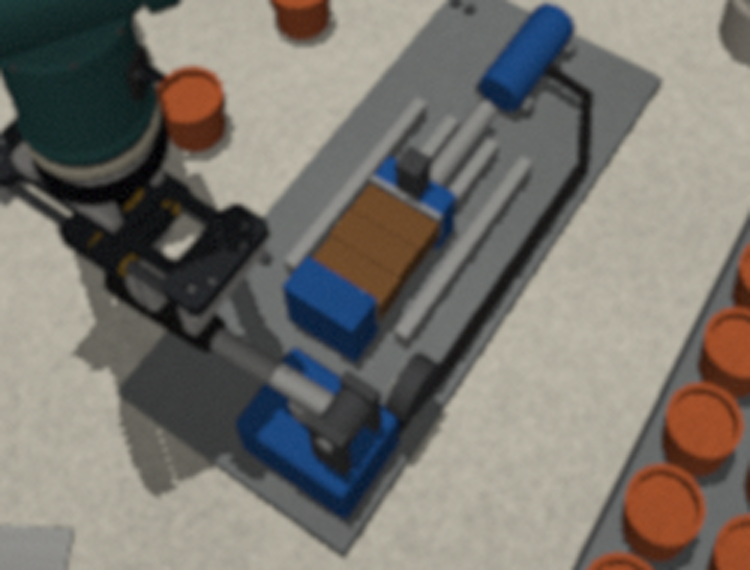

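The scene view shows the lever down on its stop, and the force jumped from 13 to 22 N at z=0.091. The pack is still tight. I'll repeat the strokes with equal up and down travel.

>>> step_arm(increments="0 0 -2.8 0 0 0;0 0 -2.8 0 0 0;0 0 -2.8 0 0 0;0 0 -2.8 0 0 0;0 0 -2.8 0 0 0")

```text
time: 42.65
tool_pos: [0.5095, -0.2696, 0.2266]
ee_rot: [3.141, -0.0, 1.528]
wrist_force: [0.1, -0.8, -0.7]
width: 0.0006
```

>>> step_arm(increments="0 0 0 0 0 0;0 0 0 0 0 0;0 0 0 0 0 0;0 0 0 0 0 0;0 0 0 0 0 0")

```text
time: 43.15
tool_pos: [0.5087, -0.2694, 0.2236]
ee_rot: [-3.139, -0.002, 1.528]
wrist_force: [-0.1, -0.4, 0.7]
width: 0.0003
```

```bash
python3 to.py .510 -.2692 .225 1.528; python3 - <<'E'
from h import *
i=snapshot("scene");cv2.imwrite("pics/s3.png",cv2.resize(i[190:380,120:370,::-1],None,fx=3,fy=3,interpolation=cv2.INTER_CUBIC))
E
```

```text
at [ 0.5087 -0.2694  0.2236] [-3.1389e+00 -1.7000e-03  1.5277e+00] t 43.15 w 0.0003 F [-0.1 -0.4  0.7]
shift now cm [ 0.02  0.13 -0.14]
turn -0.0 then shift cm [ 0.02  0.13 -0.14]
```

View pics/s3.png

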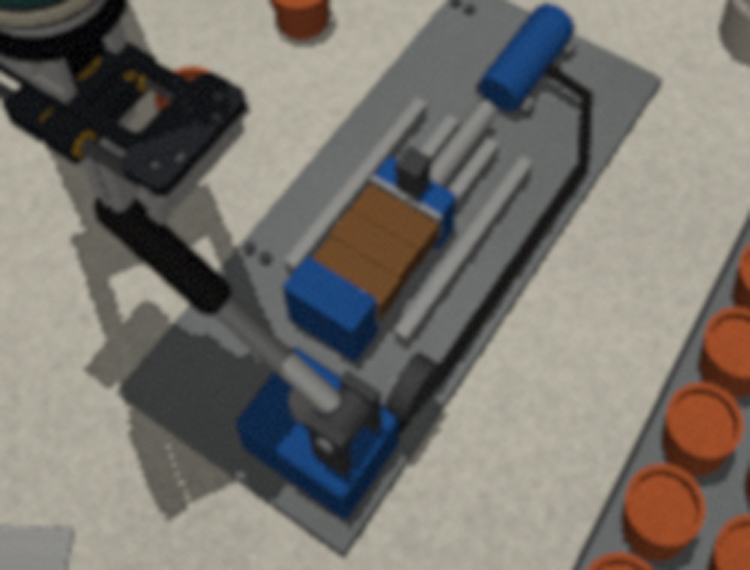

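The lever is fully up and clear of the fingers, and the pack is intact. Strokes 2 to 5 follow.

>>> step_arm(increments="0 0 2.6 0 0 0;0 0 3 0 0 0;0 0 3 0 0 0;0 0 3 0 0 0;0 0 2 0 0 0")

```text
time: 43.7
tool_pos: [0.508, -0.2706, 0.0901]
ee_rot: [-3.14, 0.002, 1.527]
wrist_force: [-8.1, 1.7, 53.8]
width: 0.0002
```

>>> step_arm(increments="0 0 0 0 0 0;0 0 0 0 0 0;0 0 0 0 0 0")

```text
time: 44.0
tool_pos: [0.508, -0.2706, 0.0918]
ee_rot: [-3.14, 0.002, 1.527]
wrist_force: [-5.8, 0.3, 10.1]
width: 0.0007
```

>>> step_arm(increments="0 0 -2.6 0 0 0;0 0 -3 0 0 0;0 0 -3 0 0 0;0 0 -3 0 0 0;0 0 -2 0 0 0")

```text
time: 44.5
tool_pos: [0.5101, -0.2701, 0.2284]
ee_rot: [3.138, 0.002, 1.528]
wrist_force: [0.3, -0.2, -0.5]
width: 0.0004
```

>>> step_arm(increments="0 0 0 0 0 0;0 0 0 0 0 0;0 0 0 0 0 0;0 0 0 0 0 0;0 0 0 0 0 0")

```text
time: 45.0
tool_pos: [0.5088, -0.2694, 0.2238]
ee_rot: [-3.139, -0.002, 1.528]
wrist_force: [0.6, 0.3, -0.2]
width: 0.0005
```

>>> step_arm(increments="0 0 2.6 0 0 0;0 0 3 0 0 0;0 0 3 0 0 0;0 0 3 0 0 0;0 0 2 0 0 0")

```text
time: 45.5
tool_pos: [0.5079, -0.2705, 0.09]
ee_rot: [-3.139, 0.002, 1.527]
wrist_force: [-8.9, 2.2, 58.0]
width: 0.0005
```

>>> step_arm(increments="0 0 0 0 0 0;0 0 0 0 0 0;0 0 0 0 0 0")

```text
time: 45.8
tool_pos: [0.5079, -0.2705, 0.0916]
ee_rot: [-3.139, 0.002, 1.527]
wrist_force: [-6.7, 1.0, 10.0]
width: 0.0003
```

>>> step_arm(increments="0 0 -2.6 0 0 0;0 0 -3 0 0 0;0 0 -3 0 0 0;0 0 -3 0 0 0;0 0 -2 0 0 0")

```text
time: 46.3
tool_pos: [0.51, -0.27, 0.2282]
ee_rot: [3.138, 0.002, 1.528]
wrist_force: [-0.0, -0.1, -1.2]
width: 0.0006
```

>>> step_arm(increments="0 0 0 0 0 0;0 0 0 0 0 0;0 0 0 0 0 0;0 0 0 0 0 0;0 0 0 0 0 0")

```text
time: 46.8
tool_pos: [0.5088, -0.2694, 0.2238]
ee_rot: [-3.139, -0.002, 1.528]
wrist_force: [-1.0, -0.7, -0.2]
width: 0.0007
```

The stop impact peaked at about 55 N on the fingertips, so I'll do the last two strokes more gently.

>>> step_arm(increments="0 0 2.6 0 0 0;0 0 3 0 0 0;0 0 3 0 0 0;0 0 2 0 0 0;0 0 1 0 0 0")

```text
time: 47.3
tool_pos: [0.5067, -0.2702, 0.109]
ee_rot: [-3.136, 0.001, 1.527]
wrist_force: [-7.7, 1.1, 10.3]
width: 0.0006
```

>>> step_arm(increments="0 0 0.5 0 0 0;0 0 0.5 0 0 0;0 0 0.5 0 0 0;0 0 0.4 0 0 0;0 0 0 0 0 0")

```text
time: 47.8
tool_pos: [0.5068, -0.2703, 0.0916]
ee_rot: [-3.137, 0.001, 1.527]
wrist_force: [-7.9, 1.2, 10.5]
width: 0.0002
```

>>> step_arm(increments="0 0 -2.6 0 0 0;0 0 -3 0 0 0;0 0 -3 0 0 0;0 0 -3 0 0 0;0 0 -1.9 0 0 0")

```text
time: 48.3
tool_pos: [0.51, -0.2701, 0.2284]
ee_rot: [3.138, 0.002, 1.528]
wrist_force: [0.1, -0.5, 0.0]
width: 0.0005
```

>>> step_arm(increments="0 0 0 0 0 0;0 0 0 0 0 0;0 0 0 0 0 0;0 0 0 0 0 0;0 0 0 0 0 0")

```text
time: 48.8
tool_pos: [0.5088, -0.2694, 0.2239]
ee_rot: [-3.139, -0.001, 1.528]
wrist_force: [-0.8, 0.2, -0.6]
width: 0.0004
```

>>> step_arm(increments="0 0 2.6 0 0 0;0 0 3 0 0 0;0 0 3 0 0 0;0 0 2 0 0 0;0 0 1 0 0 0")

```text
time: 49.3
tool_pos: [0.5067, -0.2703, 0.109]
ee_rot: [-3.136, 0.001, 1.527]
wrist_force: [-7.1, 0.0, 11.1]
width: 0.0002
```

>>> step_arm(increments="0 0 0.5 0 0 0;0 0 0.5 0 0 0;0 0 0.5 0 0 0;0 0 0.4 0 0 0;0 0 0 0 0 0")

```text
time: 49.8
tool_pos: [0.5068, -0.2703, 0.0916]
ee_rot: [-3.137, 0.001, 1.527]
wrist_force: [-7.6, 0.4, 9.5]
width: 0.0004
```

>>> step_arm(increments="0 0 -2.6 0 0 0;0 0 -3 0 0 0;0 0 -3 0 0 0;0 0 -3 0 0 0;0 0 -3 0 0 0")

```text
time: 50.3
tool_pos: [0.5093, -0.2696, 0.2376]
ee_rot: [3.141, -0.0, 1.528]
wrist_force: [0.2, -0.6, 0.4]
width: 0.0005
```

>>> step_arm(increments="0 0 -4 0 0 0;0 0 -2 0 0 0;0 -4 0 0 0 0;0 -4 0 0 0 0;0 -4 0 0 0 0")

```text
time: 50.8
tool_pos: [0.3882, -0.2644, 0.2958]
ee_rot: [-3.141, -0.0, 1.529]
wrist_force: [1.3, -0.2, 0.3]
width: 0.0007
```

```bash
python3 to.py .4 -.27 .29 1.528; python3 - <<'E'
from h import *
i=snapshot("top");C=cam("top");cv2.imwrite("pics/t3.png",i[:,:,::-1])
for c in blobs(i,(5,80,30),(18,180,255))[0]:
    r=rect(C,c,.056)
    if r[0]<.8 and .04<r[2]<.1:print("pack",r)
i=snapshot("scene");cv2.imwrite("pics/s4.png",cv2.resize(i[150:380,120:370,::-1],None,fx=2.5,fy=2.5,interpolation=cv2.INTER_CUBIC))
E
```

```text
at [ 0.3882 -0.2644  0.2958] [-3.1407e+00 -5.0000e-04  1.5285e+00] t 50.8 w 0.0007 F [ 1.3 -0.2  0.3]
shift now cm [-0.51  1.2   0.58]
turn 0.001 then shift cm [-0.51  1.2   0.58]
pack [ 0.4535  0.5004  0.0924  0.0204 -0.0212]
pack [ 0.6001 -0.1442  0.0756  0.0638  1.5704]
```

View pics/s4.png

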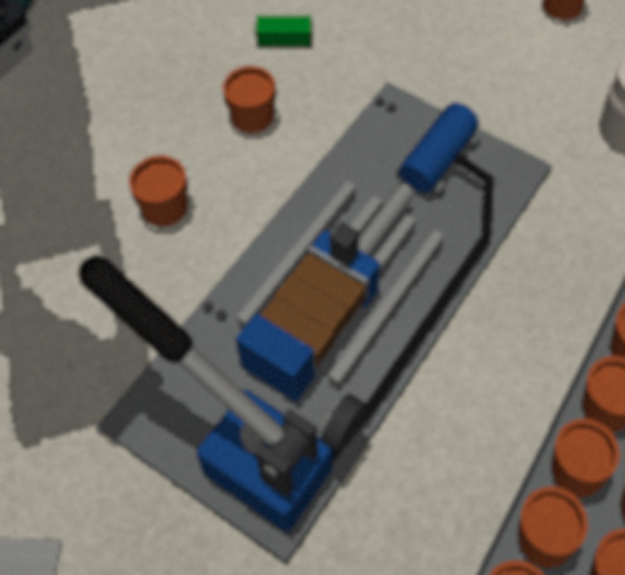

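The lever is up, the pack is tight, and the pots and decoys are in place. The arm is clear, so I'm handing in.

```bash
python3 -c "
from bench import *
print(close_job())"
```

```text
the job is handed in; nothing more can be done
None
```

I handed the job in at about 51 s of robot time. All three brown bars are packed in the clamp, the jaw is closed on them, and the lever has been pumped five times and left up. The hand-in reported no verdict.

- **Loading:** I pulled the jaw open and set the bars in one at a time, each gripped by its ends. The last bar was knocked about 5 cm aside during the run; I found it again and picked it from there. I then slid the jaw shut until it pushed back with about 17 N.
- **Pack:** The last pictures show no gaps between the jaws. The first bar sits an estimated 1.5 mm off the mid-line by the arm's readings, against 7 mm allowed.
- **Strokes:** On every stroke the fingertips went down to about 92 mm above the bench, or slightly less, which is the lever on its stop. They were lifted clear of the lever after each one. I checked the lever up in pictures after the first and last strokes only.
- **Final state:** The lever is up, the arm touches nothing, and the two pots by the clamp look undisturbed. I did not re-measure any pot; the one beyond the bars was last seen in place during the third pick.

Two checks disagreed or ran high:
- **Stop force:** Strokes 2 and 3 hit the stop at 54–58 N, read at the wrist and carried by the fingertips. That is under the 120 N wrist limit, but above the 40 N limit if that covers fingertips too. I slowed the last two strokes, and the readings were about 11 N.
- **Camera offset:** The wrist camera read the clamp about 2 mm off from where the arm touched it, so I used the touched positions.

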